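Set the bench micrometer on its setting ring with the coarse knob only

TASK

Lay the big steel setting ring flat on the rest of the bench micrometer, midway between its two measuring faces, and let it go. Then turn the outer (coarse) knob clockwise until the ring is gripped between the faces with a gentle measuring force of about 12 N, needle in the green, never over 25 N. The inner (fine) knob on top must stay at its zero mark, and the other things on the bench stay where they are.

Things in the scene. Friction and masses are not known exactly. Their poses are not given: they have to be found in the camera images.
- ring_mid (a point): the steel setting ring to be loaded: plain bright ring, 52 mm outside diameter, 14 mm thick, hole about 25 mm, 0.14 to 0.24 kg, lying flat on the table. The point is its centre, half-way up (7 mm above what it lies on); z is the ring's axis. Grasp it across the outside.
- bench: the bench micrometer, fixed on the table: dark base 100 x 322 mm (28 mm high), light grey drive head with two concentric knobs at the robot's right (-y), light grey tailstock with a round dial at its left (+y), small steel rest plate between. Origin on the table under the rest's middle; y runs from head to tailstock, x across and away from the robot, z up. The dial's top is 90 mm up.
- rest (a point): middle of the top of the rest plate, 45 mm above the table, marked by a dark line; axes as the bench's. The ring is to lie flat with its centre over it (within 3 mm along y, 8 mm along x). The plate is 44 mm wide (x) and stands 17 mm above the base, so fingers can go down beside it at +x and -x. The measuring faces are 24 mm wide, 12 mm high, centred 7 mm above the plate.
- spindle_face (a point): centre of the flat measuring face of the spindle, 31 mm from the rest's middle at -y when it starts. The opposite, sprung tailstock face is 29.5 to 37.5 mm away at +y, wherever it was last clamped (not measured). The spindle slides the ring along the rest (1 to 2 N) until it meets that face, which gives way 1 mm per 8 N, 3.5 mm at most.
- outer_grip (a point): outer (coarse) knob: dark knurled disc, 50 mm diameter, 14 mm high. The point is on its vertical axis, half-way up (85.5 mm above the table; the head's top round it is at 77.5 mm). Clockwise from above moves the spindle to the tailstock, 12 mm per rad; turning takes about 0.3 N m idle plus 0.012 N m per N of measuring force; it stays where left. The ring is gripped after 0.7 to 1.4 rad.
- inner_top (a point): inner (fine) knob, bright, 34 mm diameter, 14 mm high, on the same axis just above the outer knob (from 93 to 107 mm above the table); the point is the centre of its top. It turns easily (0.05 N m). The tailstock's dial shows the measuring force: red needle, 0 to 25 N clockwise over 1.9 rad, green from 6 to 18 N.
- inner_knob (a joint): angle of the inner knob, rad, clockwise positive; 0 is its zero mark (red line to the front), where it starts
- weight: bystander: brass-coloured calibration weight, 34 mm diameter, 42 mm high, origin under its centre
- small_ring: bystander: small steel ring, 28 mm diameter, 6 mm thick (not the setting ring), origin under its centre
- spring_bin: bystander: blue open bin with springs, 110 x 62 x 45 mm, origin under its centre
- caliper: bystander: digital caliper, 237 mm long, lying across in front, origin under its centre
- plug_gauge: bystander: steel plug gauge, 96 mm long, 18 mm thick, origin under its centre

How it is judged:
By the outcome, as a careful person would: the job done as asked, in the order asked, and still so for the second after the job is handed in, with the robot touching nothing.
It also fails if it takes over 67 s, if anything falls off the work surface, if the arm or the gripper's body presses on something with over 40 N, if the wrist force passes 120 N, or if a joint passes its speed limit or range.

ROBOT

A 6-joint arm with a two-finger parallel gripper is mounted at the origin on a cart in front of the work surface, level with it; the furniture and walls round the work are solid. World frame = base frame: x ahead of the robot, y to its left, z up, the work surface at z = 0. Lengths are in m, angles in degrees, forces in N, time in s.
With the tool pointing down it reaches from about 0.35 to 0.875 m from the base axis. Payload 4.2 kg.
Tool frame: the origin (TCP) lies midway between the tips of the shut fingers; the grasp point (between the pads) lies r.pinch_z behind it (r.pinch_z is the distance from the TCP to the grasp point, in m); z points along the fingers, y is the direction in which the jaws open and shut (so a half turn about z gives the same grasp; the last joint's range is limited). The gripper opens to 87 mm and grips with 3 to 60 N. Pads are 19 mm wide; open, the fingers measure 117 mm over their backs; the gripper's body (75 mm by 190 mm) begins 51 mm behind the grasp point.
Start: joints at [-51.589, 22.042, 0.453, 0, -68.411, -14.817], TCP at [0.25, -0.573, 0.223] pointing down, gripper open.
Joint ranges: [-179.83, 179.83], [-69.29, 118.12], [-61.27, 80.66], [-181.25, 117.63], [-171.15, -9.14], [-177.46, 177.46]. Speed limits (degrees/s): [159.86, 159.86, 180, 180, 180, 180].

INTERFACE

Orientations are given as a 3x3 rotation matrix whose columns are the frame's x, y, z axes.
In Python, from station import r gives the robot as it stands. The module is installed in compiled form; this text tells all that it offers.
- The arm moves only by the tool play_rows, never from a script. Its argument "deltas" is a list of rows, each a list of 7 numbers: the shift along the tool's x, y, z in units of 25 mm (1.0 is 25 mm), then the turn, a rotation vector about the tool's x, y, z in units of 5 degrees (1.0 is 5 degrees), then the finger opening in mm, from 0 to 87. In form: [[tx, ty, tz, wx, wy, wz, fingers], ...]. A call has 1 to 12 rows; each row is the pose to reach, as a shift and turn from the pose commanded when the call began, along the tool's axes at that moment; what a row does not reach only later rows make up. A row lasts 1/10 s, in which the tool goes at most 50 mm and 8.59 degrees, less where a joint would pass 70% of its speed; a pose out of reach is approached as far as the arm can. A call with a gripper value outside its range is refused whole. The fingers move at their own pace and stop on an object; the grip force is fixed at half the most. Time passes only in rows, so rows that repeat a pose let the fingers close. It gives the time, the measured TCP pose, the force and the opening at its end, in the units of the state.
- r.sense(): the state, without advancing time (a new reading comes with each control period).
- r.capture(name): name is "side" or "top" or "wrist"; returns a dict with "pixels" (420x560x3 uint8, red, green, blue), "camera_matrix" (3x3 intrinsics, pixels), "k1" (the pictures are not rectified: a ray, as slopes to the right and down, at radius r is drawn at 1 + k1 r^2 times it, then the intrinsics apply), "R" (3x3) and "t" (3): a world point X has camera coordinates R X + t; the wrist camera has in their place "T_tool_cam" (4x4, takes a point from camera to tool coordinates, whose origin is the TCP and whose axes are the flange's). Camera axes: x right, y down, z forward; pixel columns grow to the right and rows downward; lengths in m; the calibration is good to about 2 mm. A picture is of the moment at which its call begins: read the wrist's pose just before it. There is no depth.
- r.finish_job(): hands the job in, once; it reports no verdict.
Trained networks look in the newest picture that a camera, given by its name, has taken for a name from the list of things; names that differ only in an ending like _2 or _b are one class to them, and where a whole thing is asked for, a point or a joint stands for the part that bears it (a point fixed in the world has none). Each returns a list of dicts, best first, with "score" (0 to 1); they miss things now and then, are a little off and sometimes report something else, mostly with a low value. They report only what shows in the picture. A call takes as long as a camera call.
- r.spot_in(camera, target): "centre" ([x, y, z] in m, in world coordinates, good to about 4 mm: the middle of the surface that is visible of it).
- r.cut_out(camera, target): "region" (420x560 bool, what is visible of it).
The state is a dict: "time_s": time; "joints": joint angles; "joint_velocities": joint speeds; "effort": joint torques, N m; "tcp_pos": TCP position; "ee_rot": TCP orientation; "wrist_force": force on the tool from outside, world axes, zero at the start; "moment": the same for the moment, N m; "gripper_width": opening from 0.0 (shut) to 1.0 (fully open).
Only numpy, scipy, OpenCV 4.12 (cv2) and the standard library are available. Lean on these libraries where they do the work, as an engineer would, in place of code of your own. Each camera call takes 0.05 s, during which the arm holds its last target.

## Working session

There is one attempt and no reset: what is moved stays moved. The work goes in short steps, Python scripts to look and compute and a tool call to move; the robot and the scene stay as the last step left them, time stands still between calls to the robot, and variables do not carry over. Pictures are saved under pics/ and viewed, and the job is handed in when it is done.

Besides the shell and the picture viewer there is one more tool, called after "Request:" as name([rows], argument=value, ...), one row to a line, values as JSON. play_rows: Moves the arm, as the interface text tells. Its arguments: {"type":"object","properties":{"deltas":{"type":"array","items":{"type":"array","items":{"type":"number"}}}},"required":["deltas"]}

```bash
mkdir -p pics; cat > h.py <<'E'
import numpy as np, cv2
from station import r
def cap(n,f):
    c=r.capture(n); cv2.imwrite('pics/'+f,c['pixels'][:,:,::-1].copy()); return c
def proj(c,X):
    X=np.atleast_2d(X); p=X@np.array(c['R']).T+np.array(c['t']); s=p[:,:2]/p[:,2:]
    s=s*(1+c['k1']*(s**2).sum(1,keepdims=True)); K=np.array(c['camera_matrix'])
    return s@K[:2,:2].T+K[:2,2]
def ray(c,uv):
    K=np.array(c['camera_matrix']); d=np.array([c['k1'],0,0,0,0][0:1]+[0,0,0]+[0],float)
    uv=np.array(uv,float).reshape(-1,2)
    q=(uv-K[:2,2])@np.linalg.inv(K[:2,:2]).T; s=q.copy()
    for _ in range(30): s=q/(1+c['k1']*(s**2).sum(1,keepdims=True))
    return s
def onz(c,uv,z):
    s=ray(c,uv); R=np.array(c['R']);t=np.array(c['t']); o=-R.T@t
    d=np.c_[s,np.ones(len(s))]@R
    return o+d*((z-o[2])/d[:,2])[:,None]
def wristRt(c,st):
    T=np.array(c['T_tool_cam']); W=np.eye(4); W[:3,:3]=st['ee_rot']; W[:3,3]=st['tcp_pos']
    M=np.linalg.inv(W@T); c['R']=M[:3,:3]; c['t']=M[:3,3]; return c
E
python3 - <<'E'
from h import *
print(r.sense()); print(r.pinch_z)
for n in ['top','side']:
    c=cap(n,n+'0.png'); print(n,c['k1'],-np.array(c['R']).T@c['t'])
    for t in ['ring_mid','bench','rest','spindle_face','outer_grip','inner_top','weight','small_ring','spring_bin','caliper','plug_gauge']:
        print(t,[(round(d['score'],2),np.round(d['centre'],4).tolist()) for d in r.spot_in(n,t)][:2])
E
```

```text
{'time_s': 0.0, 'joints': array([-5.15887447e+01,  2.20886314e+01,  3.78928213e-01, -2.97887141e-02,
       -6.84117799e+01, -1.48174426e+01]), 'joint_velocities': array([-0.01601531,  0.02932878,  0.03513957, -0.07860779, -0.00252655,
        0.09070759]), 'effort': array([ 4.52860204e-04, -3.90663886e+01,  1.87406731e+01,  4.21987429e+00,
        1.09952287e-02, -1.36710560e-04]), 'tcp_pos': array([ 0.24993553, -0.57217637,  0.22147417]), 'ee_rot': array([[-9.16482675e-01, -4.00073275e-01, -9.38493612e-04],
       [-4.00074369e-01,  9.16480579e-01,  1.96171556e-03],
       [ 7.52812007e-05,  2.17334556e-03, -9.99997635e-01]]), 'wrist_force': array([ 0.35195437, -0.05491238, -0.60213679]), 'moment': array([-0.08227437,  0.02247526, -0.04736302]), 'gripper_width': 1.0023595826854927}
0.0187
top -0.07707746249041371 [ 0.49264966 -0.05977576  1.45390074]
ring_mid [(0.52, [0.5213, 0.2865, 0.0117])]
bench [(0.76, [0.5273, -0.0673, 0.0453])]
rest [(0.23, [0.7681, -0.2192, 0.005])]
spindle_face [(0.6, [0.5287, -0.0689, 0.0456]), (0.5, [0.5298, -0.0905, 0.06])]
outer_grip []
inner_top [(0.5
[... 205 characters left out ...]
])]
plug_gauge [(0.63, [0.3927, -0.388, 0.0116]), (0.16, [0.5395, -0.1642, 0.1073])]
side -0.0921103724888574 [0.52626798 0.78628054 0.56708724]
ring_mid [(0.31, [0.76, -0.2203, 0.0283])]
bench [(0.66, [0.5267, 0.0081, 0.0538])]
rest [(0.6, [0.5289, 0.014, 0.0475])]
spindle_face [(0.43, [0.526, -0.0849, 0.0571])]
outer_grip [(0.51, [0.5394, -0.1493, 0.0976])]
inner_top [(0.64, [0.5372, -0.1597, 0.1059])]
weight [(0.74, [0.4355, 0.2232, 0.0266]), (0.71, [0.5375, -0.1569, 0.109])]
small_ring []
spring_bin [(0.86, [0.7626, -0.2174, 0.022]), (0.16, [0.5252, 0.0092, 0.0553])]
caliper [(0.57, [0.384, 0.0927, 0.0107]), (0.56, [0.5271, 0.0103, 0.0465])]
plug_gauge [(0.55, [0.3932, -0.3791, 0.0188])]
```

View pics/top0.png

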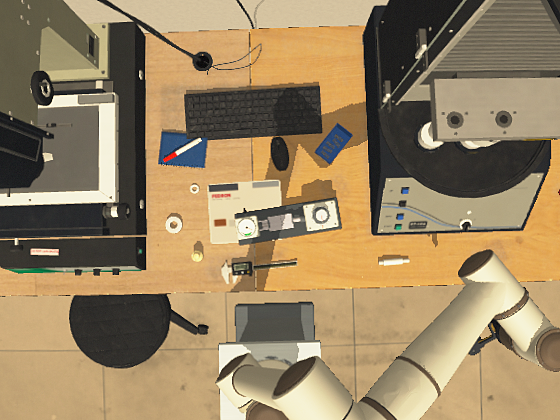

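View pics/side0.png

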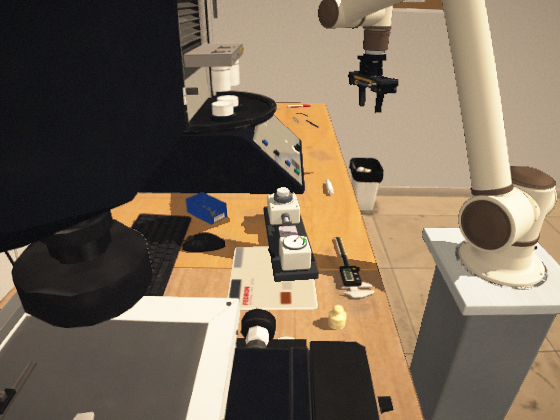

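```bash
python3 - <<'E'
from h import *
c=cap('top','t.png'); p=c['pixels'][:,:,::-1]
print(np.round(c['camera_matrix'],1))
cv2.imwrite('pics/t1.png',cv2.resize(p[165:285,140:360].copy(),None,fx=3.6,fy=3.6,interpolation=cv2.INTER_CUBIC))
s=cap('side','s.png'); p=s['pixels'][:,:,::-1]
cv2.imwrite('pics/s1.png',cv2.resize(p[175:355,170:400].copy(),None,fx=3.3,fy=3.3,interpolation=cv2.INTER_CUBIC))
from scipy import ndimage
for n,cc,t,z in [('top',c,'ring_mid',.014),('top',c,'inner_top',.107),('side',s,'inner_top',.107),('side',s,'outer_grip',.0855),('top',c,'bench',.04),('top',c,'small_ring',.006),('top',c,'weight',.042)]:
    for d in r.cut_out(n,t)[:2]:
        m=d['region']; u=np.argwhere(m)[:,::-1]; 
        print(n,t,round(d['score'],2),m.sum(),u.min(0),u.max(0),u.mean(0),onz(cc,u.mean(0),z))
    
E
```

```text
[[464.1   0.  280.9]
 [  0.  464.1 207.3]
 [  0.    0.    1. ]]
top ring_mid 0.53 189 [165 217] [182 232] [173.64550265 224.67724868] [[0.52405333 0.28598614 0.014     ]]
side outer_grip 0.53 112 [275 194] [292 202] [283.55357143 198.30357143] [[ 0.53633339 -0.16137669  0.0855    ]]
top bench 0.59 3328 [235 198] [340 244] [287.47836538 221.04206731] [[ 0.5244855  -0.06909223  0.04      ]]
top small_ring 0.4 7 [191 187] [197 190] [192.42857143 188.42857143] [[0.63647231 0.22633011 0.006     ]]
top small_ring 0.36 3453 [234 197] [341 245] [287.08282653 220.93194324] [[ 0.52563094 -0.06809339  0.006     ]]
top weight 0.43 122 [192 250] [204 261] [198.19672131 255.6557377 ] [[0.42702372 0.20571108 0.042     ]]
```

View pics/t1.png

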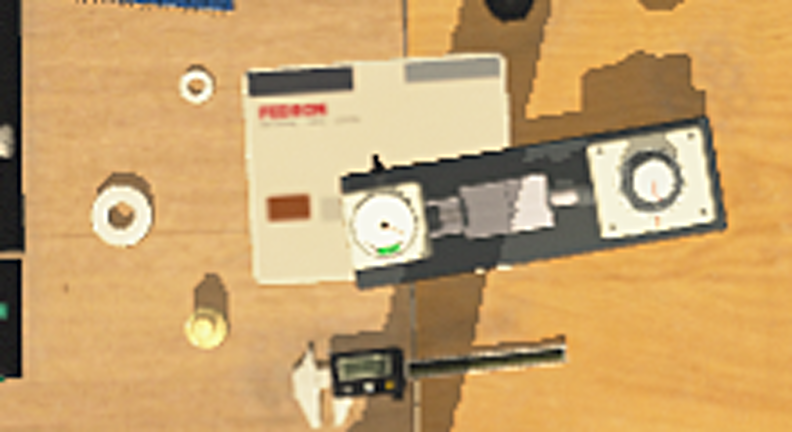

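View pics/s1.png

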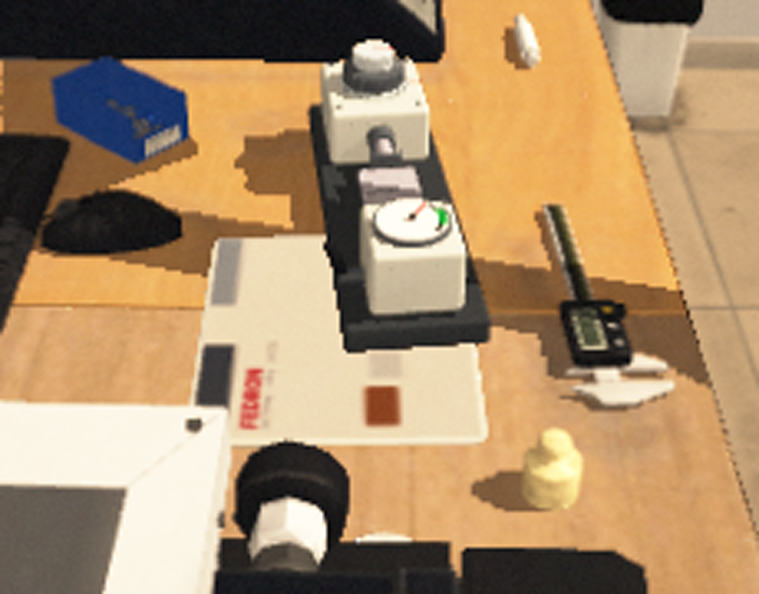

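```bash
cat >> h.py <<'E'
def yawR(th):  # tool down, tool-y at angle th deg
    a=np.radians(th); y=np.array([np.cos(a),np.sin(a),0]); z=np.array([0,0,-1.]); x=np.cross(y,z); return np.c_[x,y,z]
def delta(pos,th,P=None,R0=None):
    from scipy.spatial.transform import Rotation as Ro
    s=r.sense(); P=s['tcp_pos'] if P is None else np.array(P); R0=s['ee_rot'] if R0 is None else R0
    d=R0.T@(np.array(pos)-P)/.025; w=np.degrees(Ro.from_matrix(R0.T@yawR(th)).as_rotvec())/5
    return np.round(d,3),np.round(w,3)
E
python3 - <<'E'
from h import *
s=r.sense();c=cap('wrist','w0.png'); print(np.round(c['T_tool_cam'],3),c['camera_matrix'][0][0])
print(delta([.5,.27,.22],188.8,[.25,-.573,.223],yawR(113.59)))
E
```

```text
[[-0.    -0.96  -0.281  0.078]
 [ 1.    -0.    -0.001 -0.   ]
 [ 0.001 -0.281  0.96  -0.163]
 [ 0.     0.     0.     1.   ]] 319.87797634628606
(array([-22.659,  26.9  ,   0.12 ]), array([  0.   ,   0.   , -15.042]))
```

View pics/w0.png

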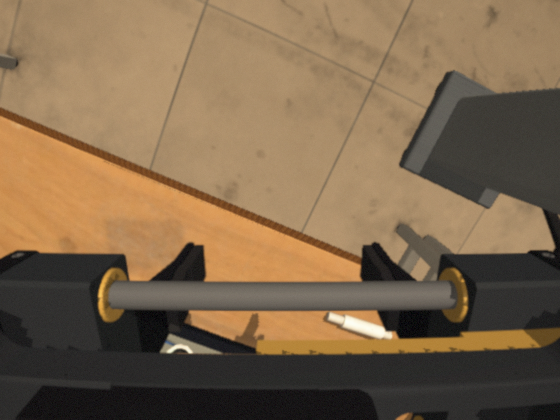

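Request:
play_rows([
  [-2, 2.2, 0, 0, 0, -1.5, 87],
  [-23.7, 26.9, 0.1, 0, 0, -15, 87],
  [-23.7, 26.9, 0.1, 0, 0, -15, 87],
  [-23.7, 26.9, 0.1, 0, 0, -15, 87],
  [-23.7, 26.9, 0.1, 0, 0, -15, 87],
  [-23.7, 26.9, 0.1, 0, 0, -15, 87],
  [-23.7, 26.9, 0.1, 0, 0, -15, 87],
  [-23.7, 26.9, 0.1, 0, 0, -15, 87],
  [-23.7, 26.9, 0.1, 0, 0, -15, 87],
  [-23.7, 26.9, 0.1, 0, 0, -15, 87],
  [-23.7, 26.9, 0.1, 0, 0, -15, 87],
  [-23.7, 26.9, 0.1, 0, 0, -15, 87],
])

```text
time_s: 2.9
tcp_pos: [0.4339, 0.0007, 0.2215]
ee_rot: [[0.15, -0.989, 0.002], [-0.989, -0.15, 0.0], [-0.0, -0.002, -1.0]]
wrist_force: [0.7, -0.7, 0.2]
gripper_width: 0.999
```

```bash
python3 - <<'E'
from h import *
s=r.sense(); print(s['time_s'],s['tcp_pos'],s['joints'].round(1),delta([.524,.282,.22],188.8))
E
```

```text
2.9 [0.4339495  0.00066341 0.22152302] [ 21.7   3.  -24.8   0.  -62.1 -13.1] (array([-10.585,  -5.25 ,   0.071]), array([-0.018,  0.002, -0.033]))
```

Request:
play_rows([
  [-10.6, -5.25, 0, 0, 0, 0, 87],
  [-10.6, -5.25, 0, 0, 0, 0, 87],
  [-10.6, -5.25, 0, 0, 0, 0, 87],
  [-10.6, -5.25, 0, 0, 0, 0, 87],
  [-10.6, -5.25, 0, 0, 0, 0, 87],
  [-10.6, -5.25, 0, 0, 0, 0, 87],
  [-10.6, -5.25, 0, 0, 0, 0, 87],
  [-10.6, -5.25, 0, 0, 0, 0, 87],
  [-10.6, -5.25, 0, 0, 0, 0, 87],
])

```text
time_s: 3.8
tcp_pos: [0.5235, 0.2793, 0.2209]
ee_rot: [[0.149, -0.989, -0.0], [-0.989, -0.149, -0.0], [0.0, 0.001, -1.0]]
wrist_force: [0.3, -0.3, -0.2]
gripper_width: 0.999
```

```bash
python3 - <<'E'
from h import *
s=r.sense(); print(s['time_s'],s['tcp_pos'],s['joints'].round(1),np.abs(s['joint_velocities']).max())
c=wristRt(cap('wrist','w1.png'),s)
for d in r.cut_out('wrist','ring_mid')[:2]:
    m=d['region'].astype(np.uint8); u=np.argwhere(m)[:,::-1]; (cx,cy),R=cv2.minEnclosingCircle(u.astype(np.float32))
    print(d['score'],m.sum(),u.min(0),u.max(0),(cx,cy,R),onz(c,[cx,cy],.014),onz(c,[[cx-R,cy],[cx+R,cy]],.014))
print([(d['score'],d['centre']) for d in r.spot_in('wrist','ring_mid')][:2])
E
```

```text
3.8 [0.5235374  0.27933041 0.22089164] [ 43.7  19.1  -4.3  -0.  -66.7 -35.1] 0.9469351405170138
0.96 1241 [258 168] [300 211] (278.96124267578125, 189.32656860351562, 22.251541137695312) [[0.52637113 0.28542949 0.014     ]] [[0.55240646 0.28932807 0.014     ]
 [0.50034418 0.28151635 0.014     ]]
[(0.71, [0.5244, 0.2898, 0.0161])]
```

View pics/w1.png

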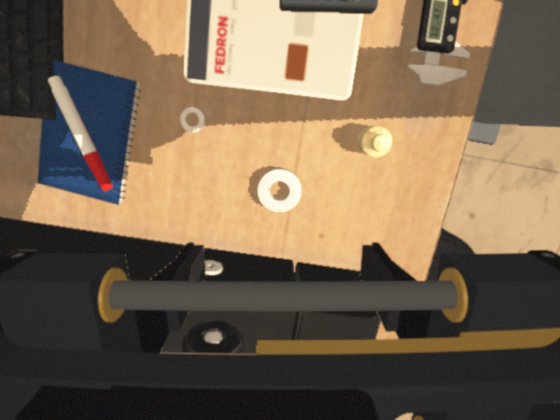

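```bash
python3 - <<'E'
from h import *
s=r.sense()
c=wristRt(cap('wrist','w1b.png'),s)
for uv in [[230,240],[279,247],[330,256],[212,260]]:
    print(uv,[onz(c,uv,z)[0].round(3).tolist() for z in (0,.05,.1)])
t=cap('top','t2.png')
cv2.imwrite('pics/t2c.png',cv2.resize(t['pixels'][150:290,60:260,::-1].copy(),None,fx=4,fy=4))
c2=cap('side','s2.png')
E
```

```text
[230, 240] [[0.579, 0.364, 0.0], [0.574, 0.343, 0.05], [0.568, 0.322, 0.1]]
[279, 247] [[0.515, 0.364, 0.0], [0.518, 0.343, 0.05], [0.52, 0.322, 0.1]]
[330, 256] [[0.447, 0.367, 0.0], [0.459, 0.346, 0.05], [0.47, 0.324, 0.1]]
[212, 260] [[0.6, 0.396, 0.0], [0.592, 0.371, 0.05], [0.583, 0.345, 0.1]]
```

View pics/s2.png

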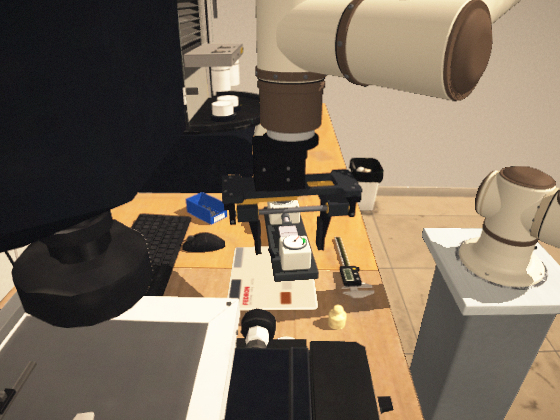

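View pics/t2c.png

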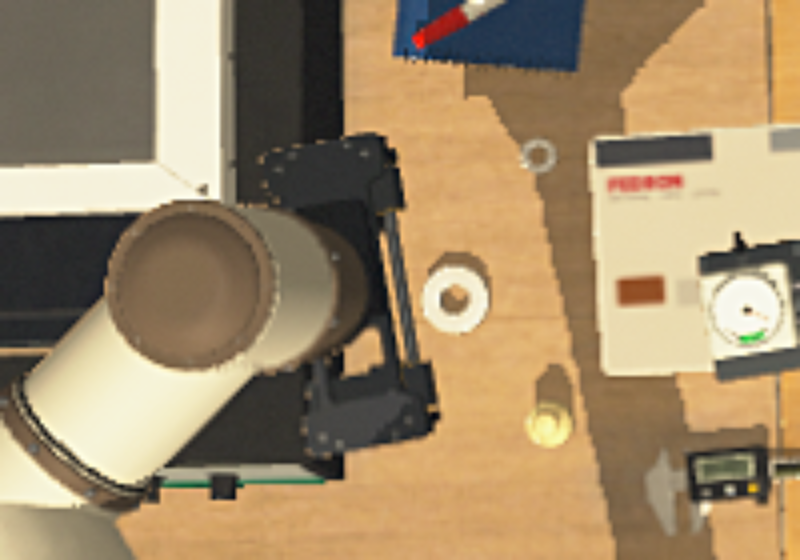

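```bash
python3 - <<'E'
from h import *
print(delta([.5258,.2857,.05],188.8),delta([.5258,.2857,.005],188.8))
s=r.sense(); print(r.sense()['tcp_pos'])
c=r.capture('side'); print([onz(c,[285,342],z)[0].round(3) for z in (.05,.1,.15)])
E
```

```text
(array([-0.234, -0.109,  6.858]), array([-0.007,  0.005, -0.051])) (array([-0.234, -0.107,  8.658]), array([-0.007,  0.005, -0.051]))
[0.52389358 0.27941628 0.22143927]
[array([0.528, 0.308, 0.05 ]), array([0.528, 0.354, 0.1  ]), array([0.527, 0.4  , 0.15 ])]
```

Request:
play_rows([
  [-0.24, -0.1, 2, 0, 0, 0, 87],
  [-0.24, -0.1, 4, 0, 0, 0, 87],
  [-0.24, -0.1, 6, 0, 0, 0, 87],
  [-0.24, -0.1, 7, 0, 0, 0, 87],
  [-0.24, -0.1, 7.6, 0, 0, 0, 87],
  [-0.24, -0.1, 8.1, 0, 0, 0, 87],
  [-0.24, -0.1, 8.5, 0, 0, 0, 87],
  [-0.24, -0.1, 8.6, 0, 0, 0, 87],
  [-0.24, -0.1, 8.6, 0, 0, 0, 87],
])

```text
time_s: 5.05
tcp_pos: [0.5257, 0.2866, 0.0062]
ee_rot: [[0.15, -0.989, 0.0], [-0.989, -0.15, 0.0], [-0.0, -0.0, -1.0]]
wrist_force: [0.3, 0.9, 1.0]
gripper_width: 0.998
```

```bash
python3 - <<'E'
from h import *
print(r.sense()['tcp_pos'],r.sense()['wrist_force'])
c=cap('wrist','w2.png')
E
```

```text
[0.52569518 0.28659172 0.00619546] [0.25340336 0.90284803 0.98465513]
```

View pics/w2.png

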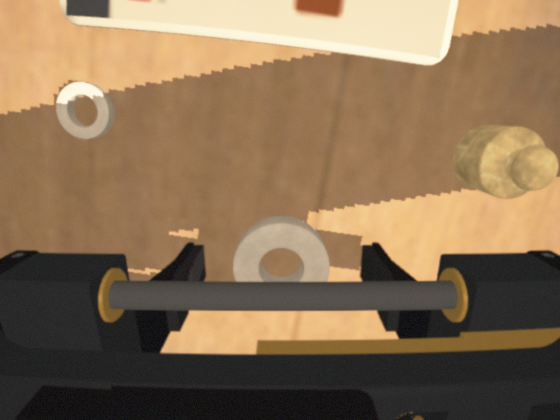

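Request:
play_rows([
  [0, 0, 0, 0, 0, 0, 40],
  [0, 0, 0, 0, 0, 0, 40],
  [0, 0, 0, 0, 0, 0, 40],
  [0, 0, 0, 0, 0, 0, 40],
  [0, 0, 0, 0, 0, 0, 40],
  [0, 0, 0, 0, 0, 0, 40],
  [0, 0, 0, 0, 0, 0, 40],
  [0, 0, 0, 0, 0, 0, 40],
])

```text
time_s: 5.9
tcp_pos: [0.5256, 0.2866, 0.006]
ee_rot: [[0.15, -0.989, 0.0], [-0.989, -0.15, 0.0], [-0.0, -0.0, -1.0]]
wrist_force: [-0.5, 0.5, 0.8]
gripper_width: 0.57
```

Request:
play_rows([
  [0, 0, -1, 0, 0, 0, 40],
  [0, 0, -2, 0, 0, 0, 40],
  [0, 0, -4, 0, 0, 0, 40],
  [0, 0, -6, 0, 0, 0, 40],
  [0, 0, -6.4, 0, 0, 0, 40],
  [0, 0, -6.4, 0, 0, 0, 40],
])

```text
time_s: 6.5
tcp_pos: [0.5259, 0.2871, 0.168]
ee_rot: [[0.149, -0.989, 0.003], [-0.989, -0.149, 0.003], [-0.003, -0.003, -1.0]]
wrist_force: [-0.0, -0.0, -2.1]
gripper_width: 0.572
```

```bash
python3 - <<'E'
from h import *
s=r.sense();print(s['tcp_pos'],s['wrist_force'],s['gripper_width']*87)
c=wristRt(cap('wrist','w3.png'),s)
R,p=np.array(s['ee_rot']),np.array(s['tcp_pos'])
for dz in (-.002,-.006,-.012): print(dz,proj(c,p+R@np.array([0,0,dz])))
for d in r.cut_out('wrist','ring_mid')[:1]:
    m=d['region'];u=np.argwhere(m)[:,::-1];print(m.sum(),u.min(0),u.max(0))
E
```

```text
[0.52594662 0.28708368 0.16800081] [-4.60157895e-02 -1.57630860e-03 -2.08192817e+00] 49.73190410864179
-0.002 [[281.78106641 262.60167071]]
-0.006 [[281.76394771 265.85262942]]
-0.012 [[281.73682855 271.00538241]]
4300 [236 216] [330 282]
```

View pics/w3.png

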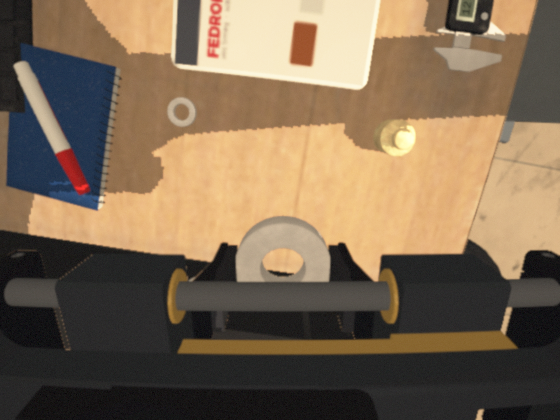

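```bash
python3 - <<'E'
from h import *
s=r.sense()
c=wristRt(cap('wrist','w4.png'),s)
R,p=np.array(s['ee_rot']),np.array(s['tcp_pos'])
im=c['pixels'][:,:,::-1].copy()
a=np.linspace(0,2*np.pi,200)
for ox,col in ((0,(0,0,255)),(.003,(0,255,0)),(.006,(255,0,0))):
  for z,rad in ((-.008,.026),(.006,.026),(-.008,.0125)):
    X=np.c_[ox+rad*np.cos(a),0*a+rad*np.sin(a),0*a+z]
    q=proj(c,p+X@R.T); 
    print(ox,z,rad,q.min(0).round(1),q.max(0).round(1))
    if z<0: 
      for k in q: cv2.circle(im,tuple(int(v) for v in k.round()),0,col,-1)
cv2.imwrite('pics/w4c.png',cv2.resize(im[190:300,200:360],None,fx=5,fy=5))
E
```

```text
0 -0.008 0.026 [233.  221.3] [330.5 309.6]
0 0.006 0.026 [236.6 213.3] [327.  296.1]
0 -0.008 0.0125 [258.3 245.8] [305.2 288.3]
0.003 -0.008 0.026 [232.8 215.7] [330.7 304.9]
0.003 0.006 0.026 [236.4 208.1] [327.2 291.7]
0.003 -0.008 0.0125 [258.2 240.5] [305.3 283.4]
0.006 -0.008 0.026 [232.5 210. ] [331.  300.2]
0.006 0.006 0.026 [236.2 202.8] [327.4 287.3]
0.006 -0.008 0.0125 [258.1 235.1] [305.4 278.4]
```

View pics/w4c.png

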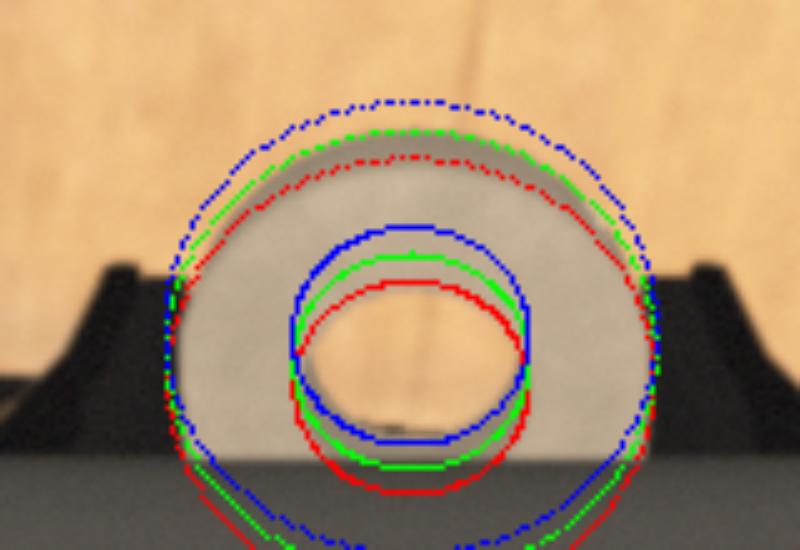

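```bash
python3 - <<'E'
from h import *
c=r.capture('top')
print(onz(c,[280.8,222.2],.045),onz(c,[321.9,215],.107))
# base corners z=.028
zc=np.array([[342,178],[708,118],[725,230],[357,287]])/3.6+[140,165]
q=onz(c,zc,.028); print(q,q.mean(0)); d=(q[0]+q[3]-q[1]-q[2])/2; print(np.linalg.norm(d),np.degrees(np.arctan2(-d[0],d[1])))
print(delta([.55,.02,.2],188.8))
E
```

```text
[[ 0.52145993 -0.04869381  0.045     ]] [[ 0.53753235 -0.16907696  0.107     ]]
[[ 0.54980504  0.09170943  0.028     ]
 [ 0.59185083 -0.22279441  0.028     ]
 [ 0.49572483 -0.23391623  0.028     ]
 [ 0.45645352  0.08121504  0.028     ]] [ 0.52345856 -0.07094654  0.028     ]
0.31743221468121735 7.358990997842618
(array([10.658,  0.566, -1.444]), array([ 0.055, -0.03 , -0.046]))
```

Request:
play_rows([
  [2, 0, -0.3, 0, 0, 0, 40],
  [4, 0, -0.6, 0, 0, 0, 40],
  [6, 0.3, -0.9, 0, 0, 0, 40],
  [8, 0.6, -1.2, 0, 0, 0, 40],
  [9.4, 0.9, -1.4, 0, 0, 0, 40],
  [10.4, 1, -1.4, 0, 0, 0, 40],
  [10.4, 1, -1.4, 0, 0, 0, 40],
  [10.4, 1, -1.4, 0, 0, 0, 40],
])

```text
time_s: 7.5
tcp_pos: [0.539, 0.0251, 0.1993]
ee_rot: [[0.148, -0.989, -0.003], [-0.989, -0.148, -0.001], [0.0, 0.003, -1.0]]
wrist_force: [-0.8, -0.7, -1.8]
gripper_width: 0.569
```

```bash
python3 - <<'E'
from h import *
s=r.sense(); print(s['time_s'],s['tcp_pos'],s['wrist_force'])
c=wristRt(cap('wrist','w5.png'),s)
for t in ['bench','rest','spindle_face','outer_grip','inner_top']:
    print(t,[(round(d['score'],2),np.round(d['centre'],4).tolist()) for d in r.spot_in('wrist',t)][:2])
p=np.array(s['tcp_pos'])
print(onz(c,[280,200],.045))
E
```

```text
7.5 [0.53895146 0.02507373 0.19928545] [-0.75159645 -0.66070411 -1.75497716]
bench [(0.72, [0.5273, -0.0629, 0.045]), (0.44, [0.5406, 0.0159, 0.21])]
rest []
spindle_face [(0.96, [0.5293, -0.0936, 0.0616])]
outer_grip [(0.48, [0.536, -0.1423, 0.0825])]
inner_top []
[[0.53990427 0.03027421 0.045     ]]
```

View pics/w5.png

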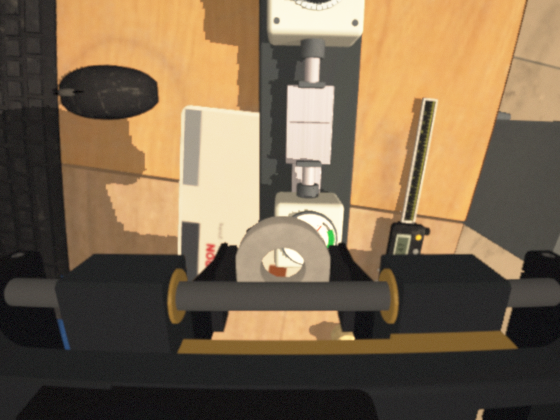

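```bash
python3 - <<'E'
from h import *
im=cv2.imread('pics/w5.png'); cv2.imwrite('pics/w5c.png',cv2.resize(im[0:240,240:380],None,fx=4,fy=2.5*1,interpolation=cv2.INTER_CUBIC))
cv2.imwrite('pics/w5d.png',cv2.resize(im[60:190,260:360],None,fx=6,fy=4.6,interpolation=cv2.INTER_CUBIC))
E
```

```text
(no output)
```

View pics/w5d.png

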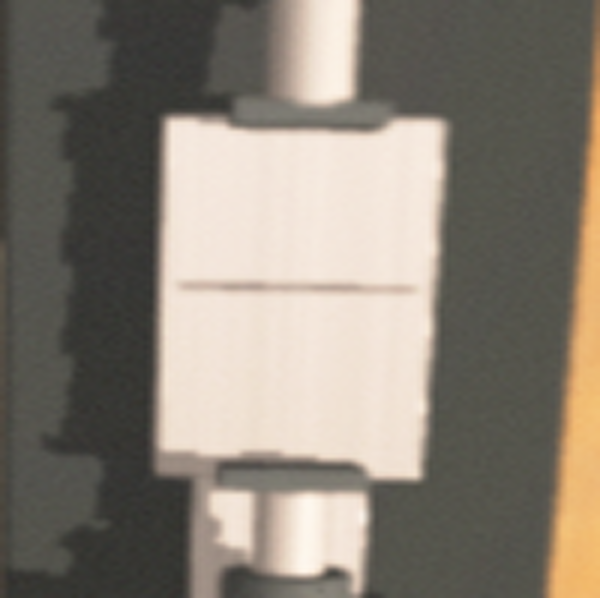

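View pics/w5c.png

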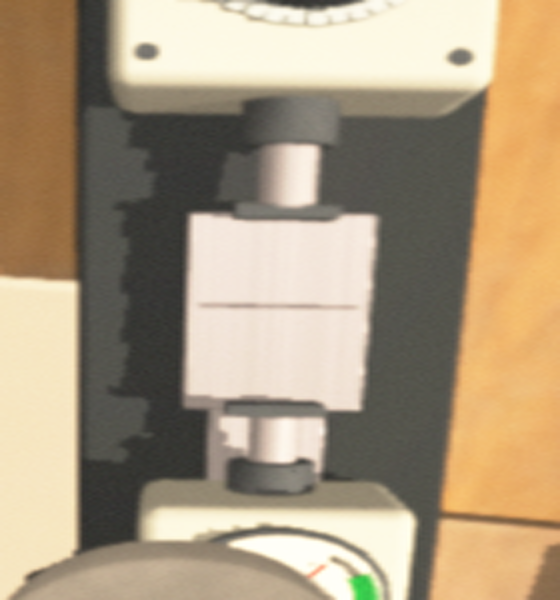

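```bash
python3 - <<'E'
from h import *
s=r.sense(); c=wristRt(r.capture('wrist'),s)
f=lambda q: np.array(q,float)/[6,4.6]+[260,60]
q=onz(c,f([[165,118],[448,120],[157,474],[420,480],[180,286],[414,288]]),.045)
print(q.round(4)); print('plate',q[:4].mean(0),'line',q[4:].mean(0))
for a,b in ((0,1),(2,3),(0,2),(1,3),(4,5)):
    d=q[a]-q[b]; print(a,b,np.linalg.norm(d).round(4),np.degrees(np.arctan2(d[1],d[0])).round(2))
w=onz(c,f([[233,115],[390,115],[220,465],[370,465]]),.058); print(w.round(4))
a=np.radians(8.8);ey=np.array([-np.sin(a),np.cos(a)])
print((w[:,:2]-q[4:,:2].mean(0))@ey, (w[:,:2]-q[4:,:2].mean(0))@[np.cos(a),np.sin(a)])
E
```

```text
[[ 0.5504 -0.0788  0.045 ]
 [ 0.5064 -0.0853  0.045 ]
 [ 0.5404 -0.0064  0.045 ]
 [ 0.4969 -0.0118  0.045 ]
 [ 0.5428 -0.0461  0.045 ]
 [ 0.5055 -0.0514  0.045 ]]
plate [ 0.52351692 -0.04556989  0.045     ] line [ 0.52414543 -0.04874199  0.045     ]
0 1 0.0444 8.41
2 3 0.0438 7.03
0 2 0.0731 -82.17
1 3 0.0742 -82.67
4 5 0.0377 8.2
[[ 0.5404 -0.0798  0.058 ]
 [ 0.517  -0.0834  0.058 ]
 [ 0.5312 -0.0115  0.058 ]
 [ 0.5076 -0.0152  0.058 ]]
[-0.03313011 -0.03318084  0.03568501  0.03570839] [ 0.01128314 -0.01234562  0.01267334 -0.01120977]
```

```bash
python3 - <<'E'
from h import *
s=r.sense(); print(s['tcp_pos'])
print(delta([.524,-.0485,.1],187.8));print(delta([.524,-.0485,.0515],187.8))
E
```

```text
[0.53958912 0.02641492 0.20070238]
(array([2.868, 1.067, 4.029]), array([ 0.004, -0.   ,  0.174]))
(array([2.868, 1.066, 5.969]), array([ 0.004, -0.   ,  0.174]))
```

Request:
play_rows([
  [1.4, 0.5, 0.5, 0, 0, 0.17, 40],
  [2.5, 1, 1.5, 0, 0, 0.17, 40],
  [2.85, 1.05, 3, 0, 0, 0.17, 40],
  [2.85, 1.05, 4, 0, 0, 0.17, 40],
  [2.85, 1.05, 4, 0, 0, 0.17, 40],
  [2.85, 1.05, 4, 0, 0, 0.17, 40],
])

```text
time_s: 8.45
tcp_pos: [0.5251, -0.0485, 0.1015]
ee_rot: [[0.136, -0.991, 0.001], [-0.991, -0.136, -0.001], [0.001, -0.0, -1.0]]
wrist_force: [0.7, -0.2, -1.3]
gripper_width: 0.574
```

```bash
python3 - <<'E'
from h import *
c=cap('wrist','w6.png')
for i in range(4):
    s=r.sense(); print(s['tcp_pos'],s['time_s']); 
    if i==1: side=cap('side','s3.png')
    if i==2: top=cap('top','t3.png')
print(delta([.524,-.0485,.0515],187.8),s['wrist_force'])
cv2.imwrite('pics/s3c.png',cv2.resize(side['pixels'][180:290,240:340,::-1].copy(),None,fx=5,fy=5))
E
```

```text
[ 0.52580113 -0.04823015  0.10236984] 8.5
[ 0.52580113 -0.04823015  0.10236984] 8.5
[ 0.52593556 -0.04812044  0.10271492] 8.55
[ 0.52586599 -0.04813236  0.10281583] 8.6
(array([0.004, 0.084, 2.052]), array([-0.046, -0.001,  0.001])) [-0.11695076 -0.44109686 -1.11798211]
```

View pics/s3c.png

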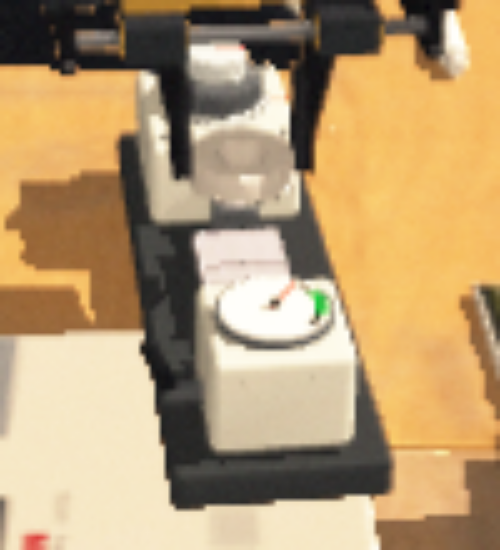

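View pics/w6.png

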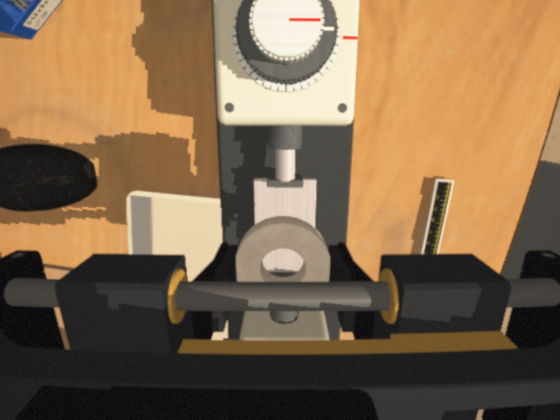

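```bash
python3 - <<'E'
from h import *
s=r.sense(); c=r.capture('wrist'); s2=r.sense(); print(s2['tcp_pos'])
s=dict(s); s['tcp_pos']=np.array([.5251,-.0485,.1015])
c=wristRt(c,s)
print(onz(c,[287,21],.107), onz(c,[287,36],.0925))
im=cv2.imread('pics/w6.png'); cv2.imwrite('pics/w6c.png',cv2.resize(im[0:140,200:370],None,fx=4.5,fy=4.2,interpolation=cv2.INTER_CUBIC))
a=np.linspace(0,2*np.pi,120)
E
```

```text
[ 0.52559752 -0.04817223  0.10266735]
[[ 0.53883549 -0.16691429  0.107     ]] [[ 0.53828541 -0.16394851  0.0925    ]]
```

View pics/w6c.png

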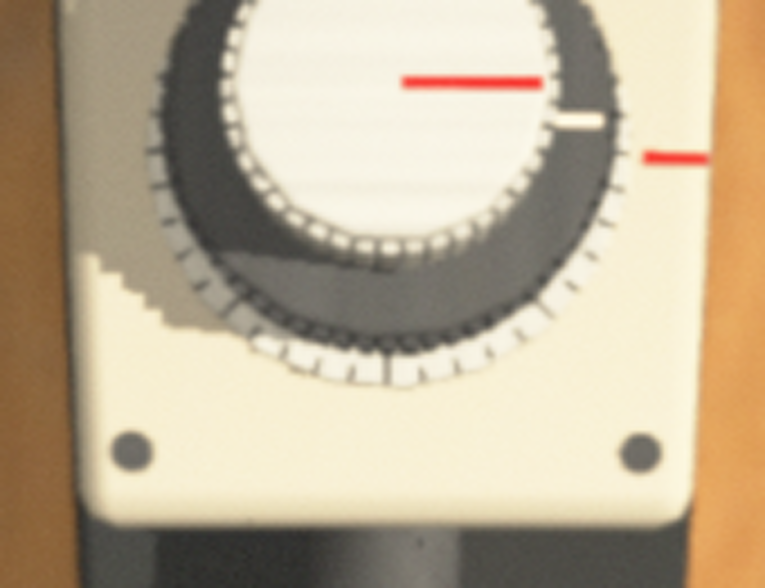

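Request:
play_rows([
  [0, 0.08, 0.7, 0, 0, 0, 40],
  [0, 0.08, 1.3, 0, 0, 0, 40],
  [0, 0.08, 1.7, 0, 0, 0, 40],
  [0, 0.08, 1.85, 0, 0, 0, 40],
  [0, 0.08, 1.95, 0, 0, 0, 40],
  [0, 0.08, 1.95, 0, 0, 0, 40],
])

```text
time_s: 9.25
tcp_pos: [0.5227, -0.0489, 0.0525]
ee_rot: [[0.135, -0.991, 0.001], [-0.991, -0.135, 0.0], [0.0, -0.001, -1.0]]
wrist_force: [-0.4, 0.2, -2.3]
gripper_width: 0.567
```

```bash
python3 - <<'E'
from h import *
s=r.sense(); print(s['tcp_pos'],s['wrist_force'],s['moment'])
E
```

```text
[ 0.52272792 -0.04892181  0.05250064] [-0.39071957  0.24351587 -2.29879409] [ 0.00565367  0.131619   -0.00333076]
```

Request:
play_rows([
  [0, 0, 0.03, 0, 0, 0, 40],
  [0, 0, 0.05, 0, 0, 0, 40],
  [0, 0, 0.06, 0, 0, 0, 40],
  [0, 0, 0.06, 0, 0, 0, 40],
])

```text
time_s: 9.65
tcp_pos: [0.5225, -0.049, 0.051]
ee_rot: [[0.135, -0.991, 0.001], [-0.991, -0.135, 0.0], [0.0, -0.001, -1.0]]
wrist_force: [0.5, -0.6, -0.3]
gripper_width: 0.571
```

Request:
play_rows([
  [0, 0, 0, 0, 0, 0, 56],
  [0, 0, 0, 0, 0, 0, 60],
  [0, 0, 0, 0, 0, 0, 80],
  [0, 0, 0, 0, 0, 0, 80],
  [0, 0, 0, 0, 0, 0, 80],
  [0, 0, -1, 0, 0, 0, 80],
  [0, 0, -3, 0, 0, 0, 80],
  [0, 0, -4.5, 0, 0, 0, 80],
  [0, 0, -4.5, 0, 0, 0, 80],
])

```text
time_s: 10.55
tcp_pos: [0.5262, -0.0487, 0.1693]
ee_rot: [[0.136, -0.991, 0.013], [-0.991, -0.136, 0.001], [0.001, -0.013, -1.0]]
wrist_force: [0.0, 0.0, -0.5]
gripper_width: 0.918
```

```bash
python3 - <<'E'
from h import *
s=r.sense(); c=wristRt(cap('wrist','w7.png'),s); print(s['time_s'],s['tcp_pos'],s['wrist_force'])
for d in r.cut_out('wrist','ring_mid')[:2]:
    m=d['region'].astype(np.uint8); u=np.argwhere(m)[:,::-1]; (cx,cy),R=cv2.minEnclosingCircle(u.astype(np.float32))
    print(d['score'],m.sum(),u.min(0),u.max(0),(cx,cy,R),onz(c,[cx,cy],.059),onz(c,[[cx-R,cy],[cx+R,cy]],.059))
E
```

```text
10.55 [ 0.52621445 -0.04871671  0.16925918] [ 0.04507309  0.01026687 -0.45903526]
0.87 2277 [259 177] [317 235] (288.2947082519531, 206.34750366210938, 29.588232040405273) [[ 0.52228129 -0.04998382  0.059     ]] [[ 0.54829475 -0.04632806  0.059     ]
 [ 0.49631626 -0.053636    0.059     ]]
```

View pics/w7.png

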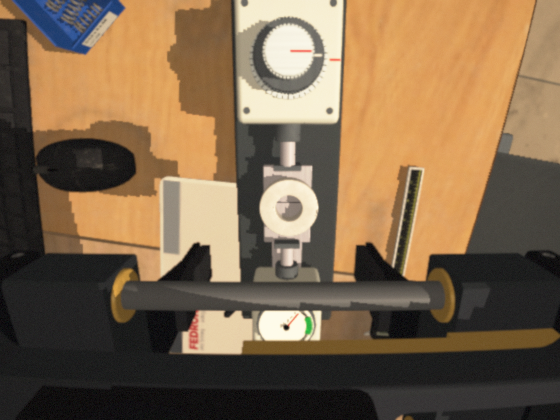

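```bash
python3 - <<'E'
from h import *
im=cv2.imread('pics/w7.png'); cv2.imwrite('pics/w7c.png',cv2.resize(im[150:250,240:340],None,fx=6,fy=6,interpolation=cv2.INTER_CUBIC))
s=r.sense(); c=wristRt(cap('wrist','w8.png'),s); print(s['tcp_pos'])
im=cv2.imread('pics/w8.png')
a=np.linspace(0,2*np.pi,300)
for P,rad,z in (([.5385,-.165],.017,.107),([.5385,-.165],.025,.0925),([.5385,-.165],.017,.107),):
    for q in proj(c,np.c_[P[0]+rad*np.cos(a),P[1]+rad*np.sin(a),0*a+z]):
        cv2.circle(im,tuple(int(v) for v in q.round()),0,(0,0,255),-1)
cv2.imwrite('pics/w8c.png',cv2.resize(im[0:140,220:360],None,fx=5,fy=4.2,interpolation=cv2.INTER_CUBIC))
for t in ['outer_grip','inner_top']:
  for d in r.cut_out('wrist',t)[:1]:
    m=d['region'];u=np.argwhere(m)[:,::-1]; (cx,cy),R=cv2.minEnclosingCircle(u.astype(np.float32)); print(t,d['score'],cx,cy,R,onz(c,[cx,cy],.107),onz(c,[cx,cy],.0925))
E
```

```text
[ 0.52245893 -0.04882751  0.16396806]
outer_grip 0.73 280.5 52.875 40.12821578979492 [[ 0.53912336 -0.16454273  0.107     ]] [[ 0.53958716 -0.16709661  0.0925    ]]
inner_top 0.87 280.4339904785156 48.76152038574219 28.6053466796875 [[ 0.53949028 -0.16696881  0.107     ]] [[ 0.5399783  -0.16968281  0.0925    ]]
```

View pics/w7c.png

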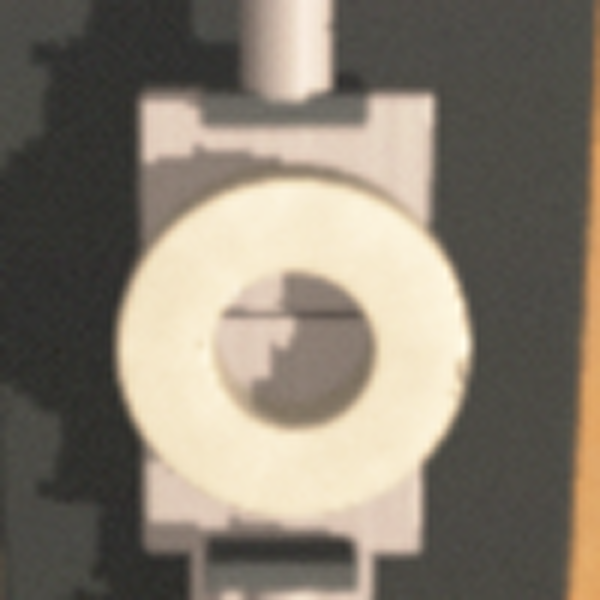

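View pics/w8c.png

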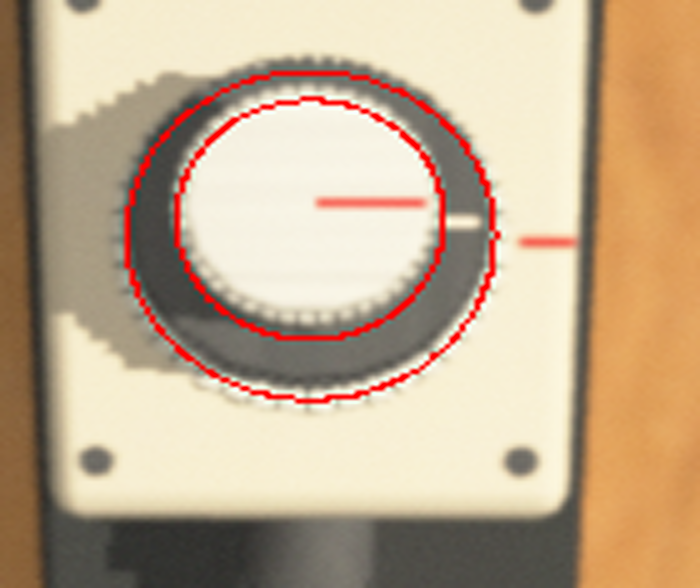

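```bash
python3 - <<'E'
from h import *
im=cv2.imread('pics/w8.png'); cv2.imwrite('pics/w8d.png',cv2.resize(im[160:270,230:330],None,fx=6,fy=5.4,interpolation=cv2.INTER_CUBIC))
s=r.sense(); c=wristRt(r.capture('wrist'),s); print(s['tcp_pos'])
m=r.cut_out('wrist','ring_mid')[0]['region'];u=np.argwhere(m)[:,::-1];(cx,cy),R=cv2.minEnclosingCircle(u.astype(np.float32)); print(cx,cy,R,onz(c,[cx,cy],.059))
f=c
E
```

```text
[ 0.52123656 -0.04914506  0.16167564]
280.0 207.5 30.8586483001709 [[ 0.52290571 -0.05064629  0.059     ]]
```

View pics/w8d.png

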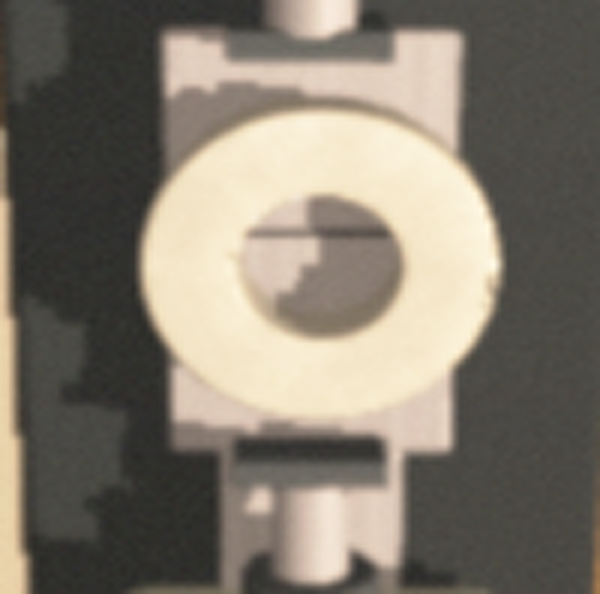

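```bash
python3 - <<'E'
from h import *
s=r.sense(); print(s['tcp_pos'],s['joint_velocities'].round(2)); s=dict(s); s['tcp_pos']=np.array([.52246,-.04883,.16397])
c=wristRt(r.capture('wrist'),s)
l=onz(c,[283,203.1],.045)[0]; g=onz(c,[283.5,208.9],.059)[0]
a=np.radians(7.8); print(l,g,(g-l)[:2]@[-np.sin(a),np.cos(a)],(g-l)[:2]@[np.cos(a),np.sin(a)])
f=lambda q: np.array(q,float)/[6,5.4]+[230,160]
t=onz(c,f([[312,440]]),.058)[0]; sp=onz(c,f([[310,55]]),.058)[0];print('tail',(t-l)[:2]@[-np.sin(a),np.cos(a)],'sp',(sp-l)[:2]@[-np.sin(a),np.cos(a)])
import time
E
```

```text
[ 0.52153068 -0.04914914  0.16173563] [ 0.01 -0.07  0.44  0.06  0.03 -0.  ]
[ 0.52144468 -0.05023609  0.045     ] [ 0.52087896 -0.04885066  0.059     ] 0.0014493962646401721 -0.00037245620173480097
tail 0.03234512422014981 sp -0.03236125819262762
```

```bash
python3 - <<'E'
from h import *
print(delta([.5385,-.167,.165],187.8))
E
```

```text
(array([ 4.762, -0.03 , -0.122]), array([ 0.03 , -0.001, -0.013]))
```

Request:
play_rows([
  [1.5, 0, -0.1, 0, 0, 0, 87],
  [3, 0, -0.1, 0, 0, 0, 87],
  [4.4, 0, -0.1, 0, 0, 0, 87],
  [4.76, 0, -0.1, 0, 0, 0, 87],
  [4.76, 0, -0.1, 0, 0, 0, 87],
  [4.76, 0, -0.1, 0, 0, 0, 87],
  [4.76, 0, -0.1, 0, 0, 0, 87],
  [4.76, 0, -0.1, 0, 0, 0, 87],
])

```text
time_s: 11.75
tcp_pos: [0.5384, -0.1659, 0.1658]
ee_rot: [[0.136, -0.991, 0.0], [-0.991, -0.136, 0.0], [-0.0, -0.0, -1.0]]
wrist_force: [-0.7, -0.4, -0.5]
gripper_width: 1.0
```

```bash
cat > k.py <<'E'
from h import *
import sys
s=r.sense(); c=wristRt(cap('wrist','k0.png'),s); print(s['tcp_pos'],s['time_s'])
P=[float(sys.argv[1]),float(sys.argv[2])]
im=cv2.imread('pics/k0.png');a=np.linspace(0,2*np.pi,400)
for rad,z,col in ((.017,.107,(0,0,255)),(.025,.0925,(0,255,0))):
    for q in proj(c,np.c_[P[0]+rad*np.cos(a),P[1]+rad*np.sin(a),0*a+z]):
        cv2.circle(im,tuple(int(v) for v in q.round()),0,col,-1)
cv2.imwrite('pics/'+sys.argv[3],cv2.resize(im[130:290,200:360],None,fx=4.5,fy=3.7,interpolation=cv2.INTER_CUBIC))
for t in ['outer_grip','inner_top']:
  for d in r.cut_out('wrist',t)[:1]:
    m=d['region'];u=np.argwhere(m)[:,::-1]; (cx,cy),R=cv2.minEnclosingCircle(u.astype(np.float32)); print(t,d['score'],cx,cy,R,onz(c,[cx,cy],.107),onz(c,[cx,cy],.0925))
E
python3 k.py .5385 -.167 k0c.png
```

```text
[ 0.53835882 -0.1658999   0.16577172] 11.75
outer_grip 0.83 281.18988037109375 215.8314666748047 32.775691986083984 [[ 0.54000776 -0.17371158  0.107     ]] [[ 0.53945412 -0.16919293  0.0925    ]]
inner_top 0.77 281.0 221.5238037109375 22.8763370513916 [[ 0.53955861 -0.16937944  0.107     ]] [[ 0.53897558 -0.16457726  0.0925    ]]
```

View pics/k0c.png

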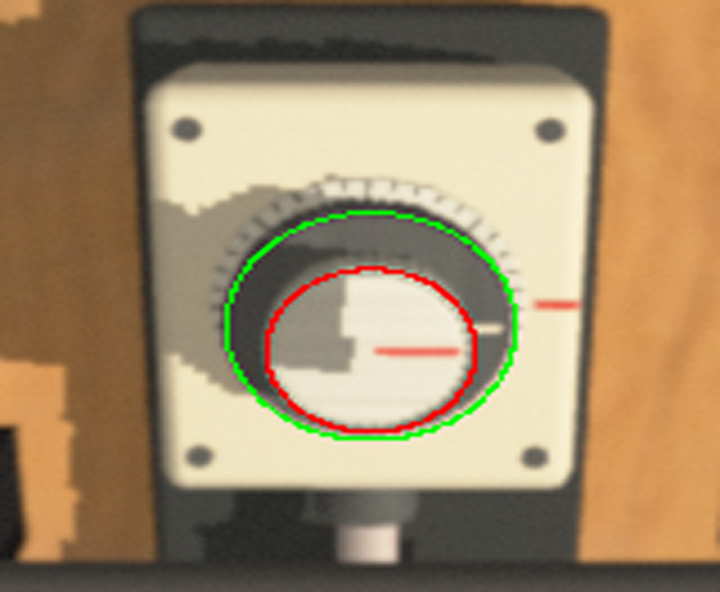

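```bash
python3 - <<'E'
from h import *
s=r.sense();print(s['tcp_pos'],delta([.5388,-.1672,.082],187.8),s['joints'].round(1))
E
```

```text
[ 0.5384308  -0.16625316  0.16584264] (array([ 0.039, -0.009,  3.354]), array([-0.003, -0.   ,  0.001])) [ -0.7  18.8 -13.1  -0.  -58.1   8.5]
```

Request:
play_rows([
  [0.04, -0.01, 1, 0, 0, 0, 87],
  [0.04, -0.01, 2, 0, 0, 0, 87],
  [0.04, -0.01, 2.7, 0, 0, 0, 87],
  [0.04, -0.01, 3.1, 0, 0, 0, 87],
  [0.04, -0.01, 3.3, 0, 0, 0, 87],
  [0.04, -0.01, 3.35, 0, 0, 0, 87],
  [0.04, -0.01, 3.35, 0, 0, 0, 87],
  [0.04, -0.01, 3.35, 0, 0, 0, 87],
])

```text
time_s: 12.7
tcp_pos: [0.5394, -0.168, 0.0828]
ee_rot: [[0.135, -0.991, 0.002], [-0.991, -0.135, -0.0], [0.0, -0.002, -1.0]]
wrist_force: [0.4, -0.0, 0.0]
gripper_width: 1.001
```

```bash
python3 - <<'E'
from h import *
s=r.sense();print(s['tcp_pos'],delta([.5388,-.1672,.082],187.8),s['wrist_force'])
cap('wrist','k1.png')
E
```

```text
[ 0.53938934 -0.16795377  0.08283334] (array([-0.033,  0.019,  0.033]), array([-0.021, -0.005, -0.009])) [ 0.40587508 -0.04748301  0.01970201]
```

View pics/k1.png

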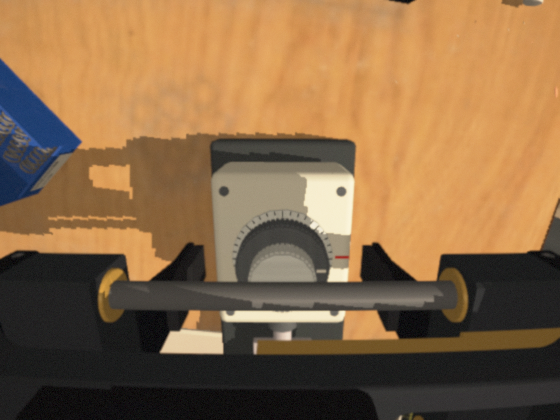

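Centred. Close on the outer knob.

Request:
play_rows([
  [-0.02, 0.01, 0.02, 0, 0, 0, 42],
  [-0.02, 0.01, 0.02, 0, 0, 0, 42],
  [-0.02, 0.01, 0.02, 0, 0, 0, 42],
  [-0.02, 0.01, 0.02, 0, 0, 0, 42],
  [-0.02, 0.01, 0.02, 0, 0, 0, 42],
  [-0.02, 0.01, 0.02, 0, 0, 0, 42],
  [-0.02, 0.01, 0.02, 0, 0, 0, 42],
  [-0.02, 0.01, 0.02, 0, 0, 0, 42],
])

```text
time_s: 13.55
tcp_pos: [0.5396, -0.1673, 0.0815]
ee_rot: [[0.135, -0.991, 0.002], [-0.991, -0.135, -0.0], [0.0, -0.002, -1.0]]
wrist_force: [5.1, 0.5, -2.6]
gripper_width: 0.552
```

```bash
python3 - <<'E'
from h import *
s=r.sense();print(s['tcp_pos'],s['wrist_force'],s['moment'],s['gripper_width']*87)
cap('wrist','k2.png')
c=cap('side','s4.png')
cv2.imwrite('pics/s4c.png',cv2.resize(c['pixels'][170:290,230:350,::-1].copy(),None,fx=5,fy=5,interpolation=cv2.INTER_CUBIC))
E
```

```text
[ 0.53959521 -0.16730548  0.081508  ] [ 5.10011372  0.5049766  -2.61093773] [ 0.08596725 -0.95473395  0.03146535] 48.00190562411997
```

View pics/k2.png

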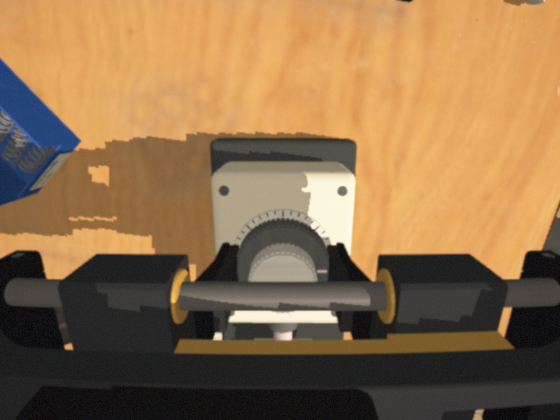

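View pics/s4c.png

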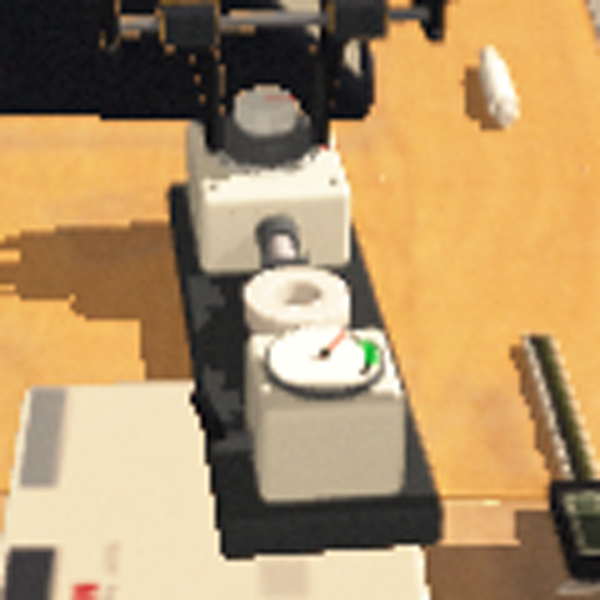

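Request:
play_rows([
  [0, 0, 0, 0, 0, 0.5, 42],
  [0, 0, 0, 0, 0, 1.5, 42],
  [0, 0, 0, 0, 0, 2.5, 42],
  [0, 0, 0, 0, 0, 3.5, 42],
  [0, 0, 0, 0, 0, 4.5, 42],
  [0, 0, 0, 0, 0, 5.5, 42],
  [0, 0, 0, 0, 0, 6.5, 42],
  [0, 0, 0, 0, 0, 7.5, 42],
  [0, 0, 0, 0, 0, 8, 42],
  [0, 0, 0, 0, 0, 8, 42],
])

```text
time_s: 14.65
tcp_pos: [0.5393, -0.1672, 0.0815]
ee_rot: [[-0.533, -0.846, 0.002], [-0.846, 0.533, 0.0], [-0.001, -0.002, -1.0]]
wrist_force: [4.3, 0.5, -3.1]
gripper_width: 0.553
```

```bash
cat > look.py <<'E'
from h import *
import sys
n=sys.argv[1]
s=r.sense();print(s['time_s'],s['tcp_pos'],s['wrist_force'].round(1),s['moment'].round(2),'yaw',np.degrees(np.arctan2(s['ee_rot'][1,1],s['ee_rot'][0,1])).round(2))
c=cap('side','side%s.png'%n)['pixels'][:,:,::-1]
t=cap('top','top%s.png'%n)['pixels'][:,:,::-1]
A=cv2.resize(c[185:285,235:335].copy(),(560,560),interpolation=cv2.INTER_CUBIC)
B=cv2.resize(t[205:250,225:345].copy(),(560,210),interpolation=cv2.INTER_CUBIC)
cv2.imwrite('pics/look%s.png'%n,A); cv2.imwrite('pics/lookt%s.png'%n,B)
E
python3 look.py 1
```

```text
14.65 [ 0.53927972 -0.16724818  0.08152231] [ 4.3  0.5 -3.1] [ 0.25 -1.25 -0.01] yaw 147.77
```

View pics/look1.png

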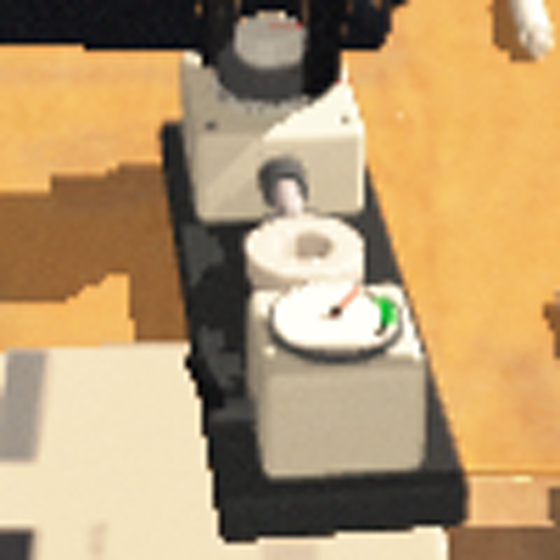

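View pics/lookt1.png

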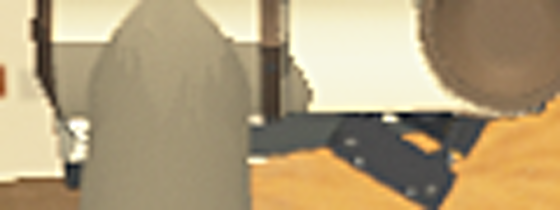

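```bash
python3 - <<'E'
from h import *
c=cap('wrist','k3.png')
cv2.imwrite('pics/k3c.png',cv2.resize(c['pixels'][150:330,180:380,::-1].copy(),None,fx=4,fy=3.3,interpolation=cv2.INTER_CUBIC))
E
```

```text
(no output)
```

View pics/k3c.png

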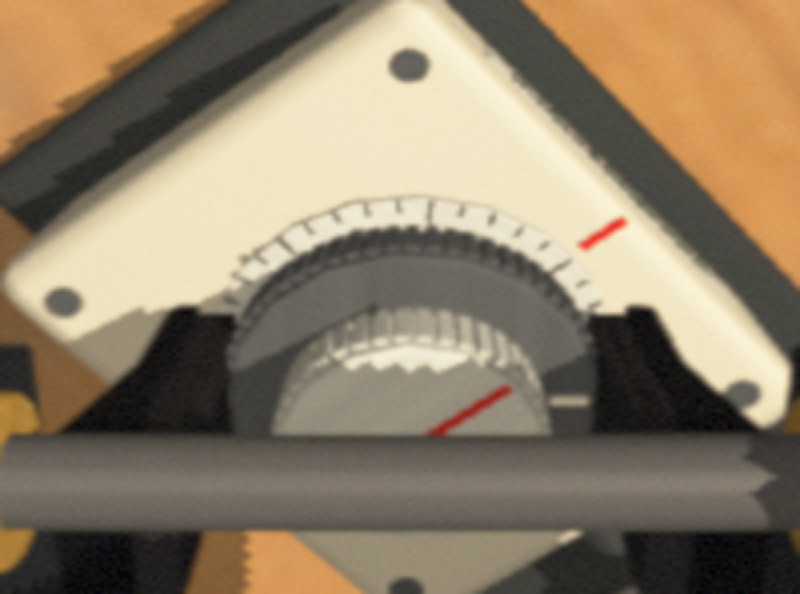

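Request:
play_rows([
  [0, 0, 0, 0, 0, 0.5, 42],
  [0, 0, 0, 0, 0, 1, 42],
  [0, 0, 0, 0, 0, 1.5, 42],
  [0, 0, 0, 0, 0, 2, 42],
  [0, 0, 0, 0, 0, 2, 42],
])

```text
time_s: 15.3
tcp_pos: [0.5392, -0.1672, 0.0815]
ee_rot: [[-0.672, -0.741, 0.002], [-0.741, 0.672, 0.0], [-0.001, -0.001, -1.0]]
wrist_force: [5.1, 1.6, -3.3]
gripper_width: 0.553
```

```bash
python3 look.py 2
```

```text
15.3 [ 0.53923258 -0.16720049  0.08153086] [ 5.1  1.6 -3.3] [ 0.45 -1.45  0.02] yaw 137.78
```

View pics/look2.png

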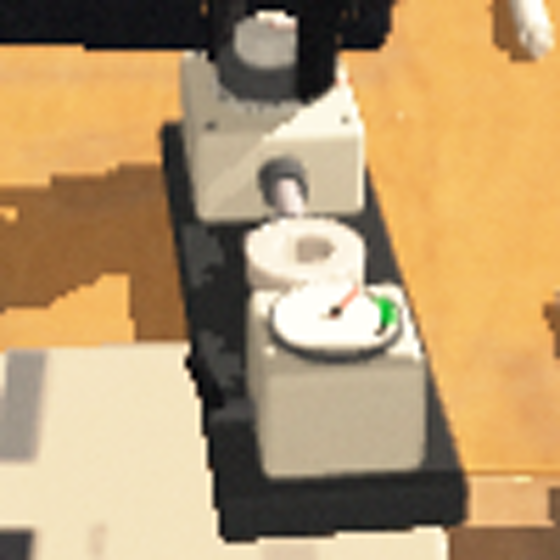

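Request:
play_rows([
  [0, 0, 0, 0, 0, 0.5, 42],
  [0, 0, 0, 0, 0, 1, 42],
  [0, 0, 0, 0, 0, 1.5, 42],
  [0, 0, 0, 0, 0, 1.5, 42],
])

```text
time_s: 15.8
tcp_pos: [0.5392, -0.1672, 0.0815]
ee_rot: [[-0.763, -0.646, 0.002], [-0.646, 0.763, 0.0], [-0.001, -0.001, -1.0]]
wrist_force: [4.7, 1.0, -3.7]
gripper_width: 0.555
```

```bash
python3 look.py 3
```

```text
15.8 [ 0.5391504  -0.16718236  0.08151183] [ 4.7  1.  -3.7] [ 0.48 -1.38  0.07] yaw 130.28
```

View pics/look3.png

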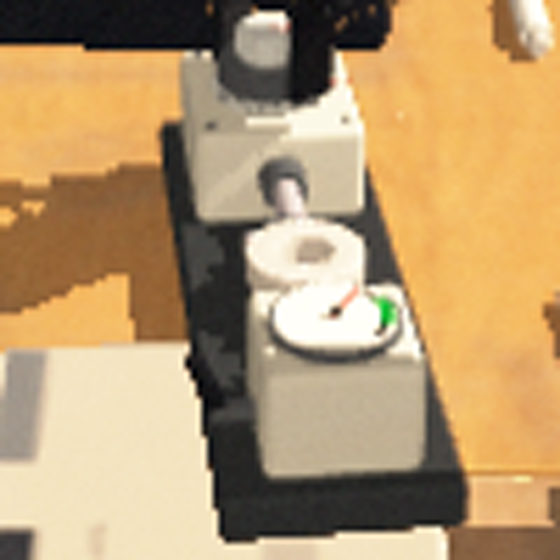

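Request:
play_rows([
  [0, 0, 0, 0, 0, 0.5, 42],
  [0, 0, 0, 0, 0, 1, 42],
  [0, 0, 0, 0, 0, 1.5, 42],
  [0, 0, 0, 0, 0, 1.5, 42],
])

```text
time_s: 16.3
tcp_pos: [0.5391, -0.1671, 0.0815]
ee_rot: [[-0.841, -0.541, 0.002], [-0.541, 0.841, 0.0], [-0.001, -0.001, -1.0]]
wrist_force: [4.4, 1.4, -3.7]
gripper_width: 0.552
```

```bash
python3 look.py 4
```

```text
16.3 [ 0.53910802 -0.16714798  0.08149341] [ 4.4  1.4 -3.7] [ 0.46 -1.42  0.04] yaw 122.77
```

View pics/look4.png

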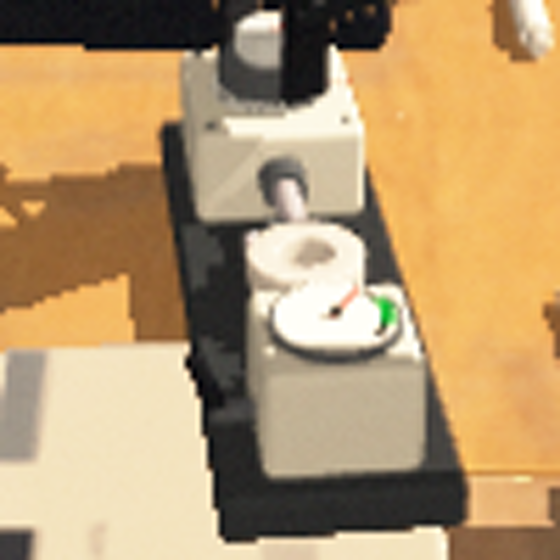

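Still no contact (65°). Another 7.5°.

Request:
play_rows([
  [0, 0, 0, 0, 0, 0.5, 42],
  [0, 0, 0, 0, 0, 1, 42],
  [0, 0, 0, 0, 0, 1.5, 42],
  [0, 0, 0, 0, 0, 1.5, 42],
])

```text
time_s: 16.8
tcp_pos: [0.5391, -0.1671, 0.0815]
ee_rot: [[-0.904, -0.427, 0.002], [-0.427, 0.904, 0.0], [-0.001, -0.0, -1.0]]
wrist_force: [5.4, 0.9, -3.5]
gripper_width: 0.551
```

```bash
python3 look.py 5
```

```text
16.8 [ 0.53910724 -0.16708577  0.0814944 ] [ 5.4  0.9 -3.5] [ 0.54 -1.4   0.04] yaw 115.28
```

View pics/look5.png

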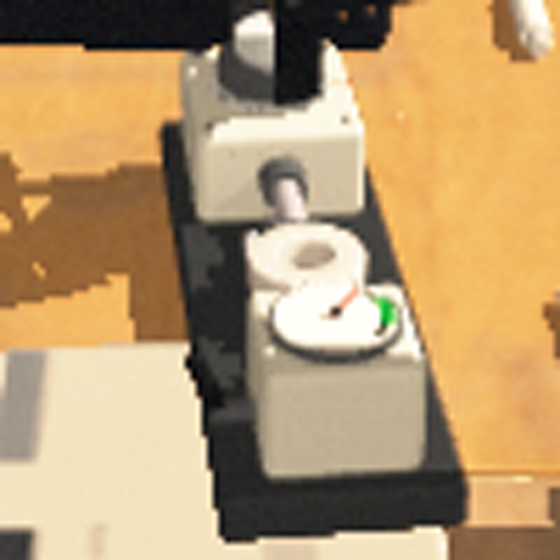

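Request:
play_rows([
  [0, 0, 0, 0, 0, 0.5, 42],
  [0, 0, 0, 0, 0, 1, 42],
  [0, 0, 0, 0, 0, 1.3, 42],
  [0, 0, 0, 0, 0, 1.3, 42],
])

```text
time_s: 17.3
tcp_pos: [0.5391, -0.167, 0.0815]
ee_rot: [[-0.947, -0.322, 0.001], [-0.322, 0.947, 0.0], [-0.001, -0.0, -1.0]]
wrist_force: [5.1, 1.4, -3.7]
gripper_width: 0.555
```

```bash
python3 look.py 6; python3 - <<'E'
from h import *
c=cap('wrist','k6.png')
cv2.imwrite('pics/k6c.png',cv2.resize(c['pixels'][150:330,180:380,::-1].copy(),None,fx=4,fy=3.3,interpolation=cv2.INTER_CUBIC))
E
```

```text
17.3 [ 0.5390945  -0.16703791  0.08150468] [ 5.1  1.4 -3.7] [ 0.57 -1.36  0.18] yaw 108.81
```

View pics/look6.png

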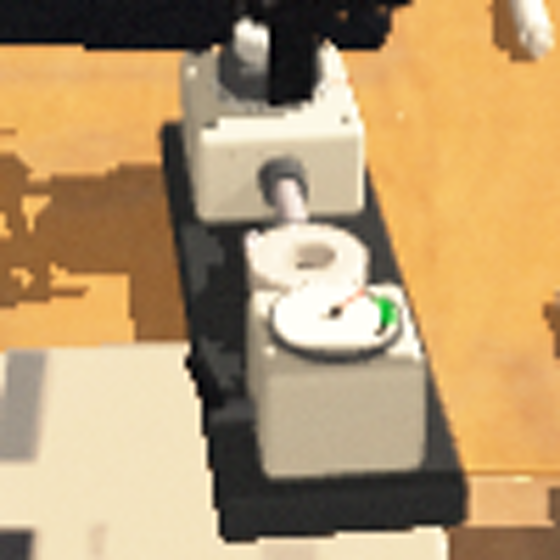

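View pics/k6c.png

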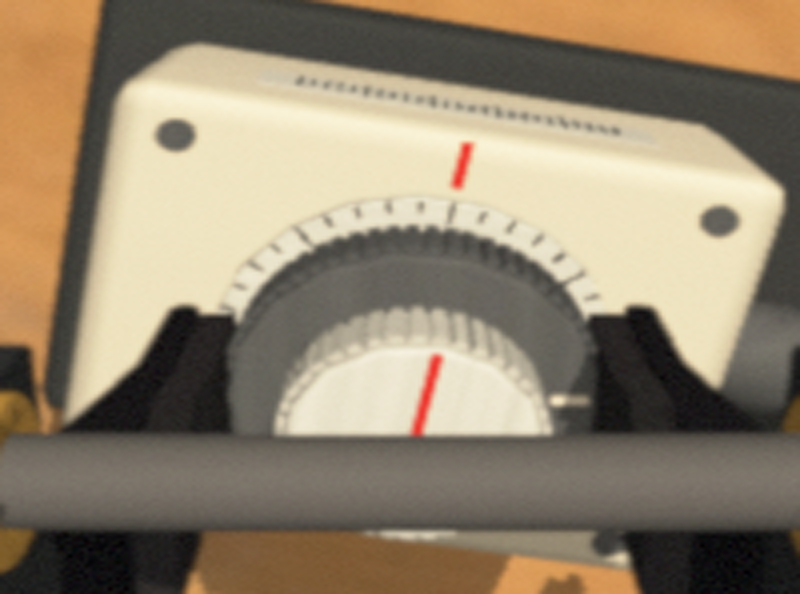

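```bash
cat > nd.py <<'E'
from h import *
import sys
c=r.capture('side')
def ang(f):
    im=cv2.imread(f).astype(int)
    sub=np.zeros(im.shape[:2],bool); sub[232:250,280:310]=1
    b,g,rr=im[...,0],im[...,1],im[...,2]
    wgt=np.where(sub&(rr-(g+b)/2>25)&(rr>120),rr-(g+b)/2,0)
    ys,xs=np.nonzero(wgt); w=wgt[ys,xs].astype(float)
    P=onz(c,np.c_[xs,ys],.09)[:,:2]; m=(P*w[:,None]).sum(0)/w.sum()
    return len(xs),np.c_[xs,ys].min(0),np.c_[xs,ys].max(0),m,P,w
for n in sys.argv[1:]:
    k,a,b,m,P,w=ang('pics/side%s.png'%n)
    # axis via pca
    d=(P-m)*np.sqrt(w)[:,None]; v=np.linalg.svd(d)[2][0]
    print(n,k,a,b,m.round(4),'pca',np.degrees(np.arctan2(v[1],v[0])).round(1)%180, )
E
python3 nd.py 1 2 3 4 5 6
python3 - <<'E'
import cv2,numpy as np
a=[cv2.resize(cv2.imread(f'pics/side{n}.png')[228:255,278:315],None,fx=10,fy=15,interpolation=cv2.INTER_CUBIC) for n in (5,6)]
cv2.imwrite('pics/nd6.png',np.hstack(a))
E
```

```text
1 160 [280 232] [309 249] [0.5019 0.0431] pca 25.400000000000006
2 150 [280 232] [309 249] [0.5009 0.0437] pca 27.400000000000006
3 147 [280 232] [309 249] [0.5012 0.044 ] pca 28.69999999999999
4 147 [280 232] [309 249] [0.5005 0.0435] pca 28.900000000000006
5 147 [280 232] [309 249] [0.5003 0.0431] pca 29.0
6 146 [280 232] [309 249] [0.4996 0.0428] pca 32.599999999999994
```

View pics/nd6.png

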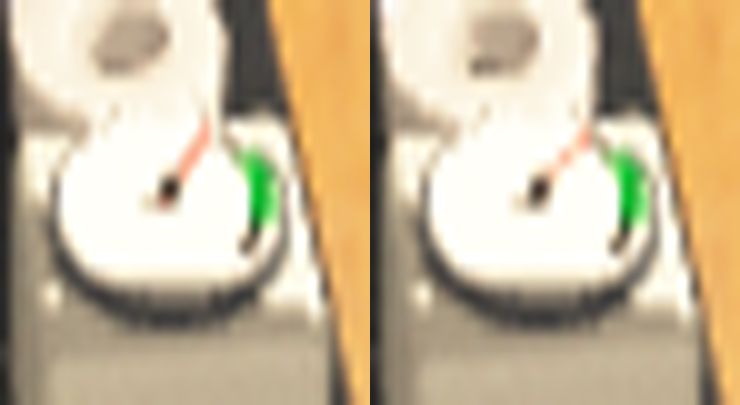

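```bash
python3 - <<'E'
from h import *
c=r.capture('side')
f=lambda q: onz(c,np.array(q,float)/[10,15]+[278,228]-.45,.09)[:,:2]
p=f([[169,187]])[0]
for n,q in [('t0',[207,125]),('t6',[216,135]),('g0',[243,155]),('gm',[264,188]),('g1',[258,222])]:
    d=f([q])[0]-p; print(n,np.degrees(np.arctan2(d[1],d[0])).round(1),np.linalg.norm(d).round(4))
E
```

```text
t0 -116.9 0.0193
t6 -126.4 0.018
g0 -151.4 0.0189
gm -179.6 0.0209
g1 155.1 0.0213
```

Request:
play_rows([
  [0, 0, 0, 0, 0, 0.4, 42],
  [0, 0, 0, 0, 0, 0.8, 42],
  [0, 0, 0, 0, 0, 1, 42],
  [0, 0, 0, 0, 0, 1, 42],
  [0, 0, 0, 0, 0, 1, 42],
])

```text
time_s: 18.05
tcp_pos: [0.5391, -0.167, 0.0815]
ee_rot: [[-0.971, -0.239, 0.001], [-0.239, 0.971, 0.0], [-0.001, -0.0, -1.0]]
wrist_force: [4.9, 2.1, -3.8]
gripper_width: 0.55
```

```bash
python3 look.py 7; python3 - <<'E'
import cv2,numpy as np
a=[cv2.resize(cv2.imread(f'pics/side{n}.png')[228:255,278:315],None,fx=10,fy=15,interpolation=cv2.INTER_CUBIC) for n in (6,7)]
cv2.imwrite('pics/nd7.png',np.hstack(a))
E
```

```text
18.05 [ 0.53905838 -0.1670031   0.08149269] [ 4.9  2.1 -3.8] [ 0.65 -1.38  0.29] yaw 103.85
```

View pics/nd7.png

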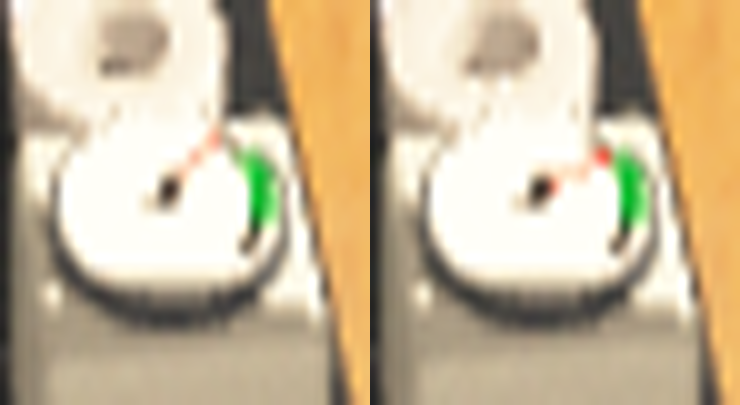

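```bash
python3 - <<'E'
from h import *
c=r.capture('side')
f=lambda q: onz(c,np.array(q,float)/[10,15]+[278,228]-.45,.09)[:,:2]
p=f([[169,187]])[0]
for n,q in [('t7',[233,156])]:
    d=f([q])[0]-p; a=np.degrees(np.arctan2(d[1],d[0])); print(n,a,(-116.9-a)/4.36)
w=cap('wrist','k7.png')['pixels'][:,:,::-1]
cv2.imwrite('pics/k7c.png',cv2.resize(w[150:330,180:380].copy(),None,fx=4,fy=3.3,interpolation=cv2.INTER_CUBIC))
s=cap('side','side7b.png')['pixels'][:,:,::-1]
cv2.imwrite('pics/nd7b.png',cv2.resize(s[228:255,278:315].copy(),None,fx=10,fy=15,interpolation=cv2.INTER_CUBIC))
E
```

```text
t7 -148.6526306678611 7.282713455931444
```

View pics/k7c.png

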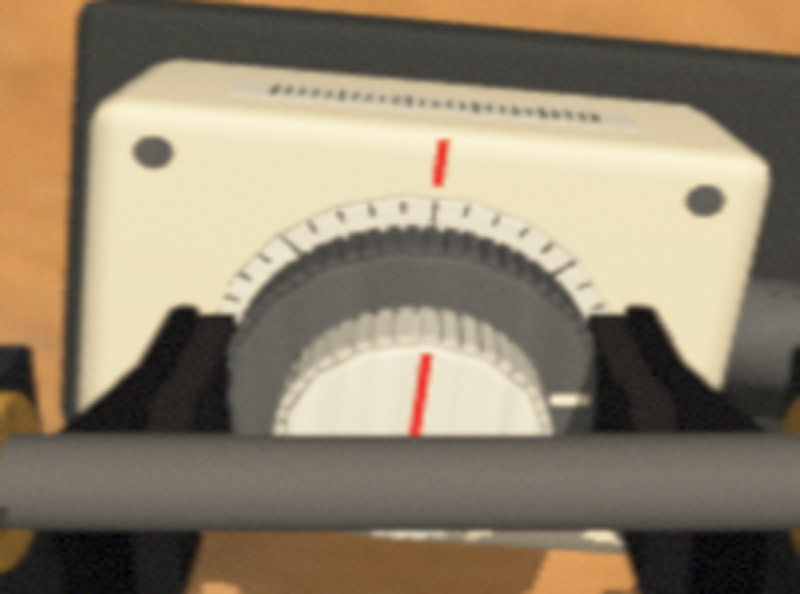

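View pics/nd7b.png

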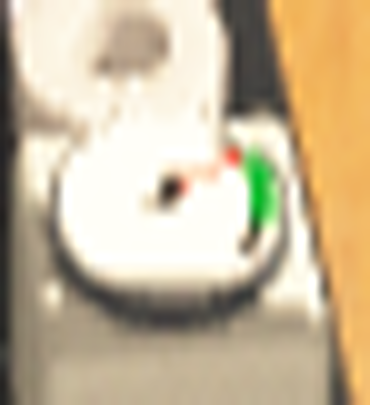

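Request:
play_rows([
  [0, 0, 0, 0, 0, 0.4, 42],
  [0, 0, 0, 0, 0, 0.7, 42],
  [0, 0, 0, 0, 0, 0.7, 42],
  [0, 0, 0, 0, 0, 0.7, 42],
])

```text
time_s: 18.7
tcp_pos: [0.5391, -0.167, 0.0815]
ee_rot: [[-0.984, -0.18, 0.001], [-0.18, 0.984, 0.0], [-0.001, 0.0, -1.0]]
wrist_force: [3.8, 3.5, -3.0]
gripper_width: 0.553
```

```bash
python3 look.py 8; python3 - <<'E'
import cv2,numpy as np
a=[cv2.resize(cv2.imread(f'pics/side{n}.png')[228:255,278:315],None,fx=10,fy=15,interpolation=cv2.INTER_CUBIC) for n in (7,8)]
cv2.imwrite('pics/nd8.png',np.hstack(a))
E
```

```text
18.7 [ 0.53906749 -0.16700153  0.08150243] [ 3.8  3.5 -3. ] [ 0.65 -1.36  0.26] yaw 100.35
```

View pics/nd8.png

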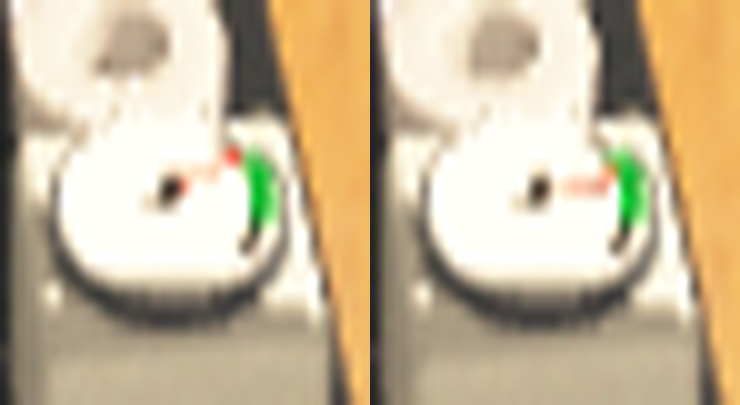

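Request:
play_rows([
  [0, 0, 0, 0, 0, 0, 56],
  [0, 0, 0, 0, 0, 0, 66],
  [0, 0, 0, 0, 0, 0, 87],
  [0, 0, 0, 0, 0, 0, 87],
  [0, 0, 0, 0, 0, 0, 87],
  [0, 0, 0, 0, 0, 0, 87],
])

```text
time_s: 19.4
tcp_pos: [0.5382, -0.1675, 0.0814]
ee_rot: [[-0.984, -0.178, -0.0], [-0.178, 0.984, -0.0], [0.0, 0.0, -1.0]]
wrist_force: [-0.7, -0.5, -0.4]
gripper_width: 0.969
```

```bash
python3 look.py 9; python3 - <<'E'
from h import *
a=[cv2.resize(cv2.imread(f'pics/side{n}.png')[228:255,278:315],None,fx=10,fy=15,interpolation=cv2.INTER_CUBIC) for n in (8,9)]
cv2.imwrite('pics/nd9.png',np.hstack(a))
c=r.capture('side')
f=lambda q: onz(c,np.array(q,float)/[10,15]+[278,228]-.45,.09)[:,:2]
p=f([[169,187]])[0]
for q in [[245,172],[245,178],[245,184]]:
    d=f([q])[0]-p; a=np.degrees(np.arctan2(d[1],d[0])); a-=360*(a>0); print(a,(-116.9-a)/4.36)
w=cap('wrist','k9.png')['pixels'][:,:,::-1]
cv2.imwrite('pics/k9c.png',cv2.resize(w[150:330,180:380].copy(),None,fx=4,fy=3.3,interpolation=cv2.INTER_CUBIC))
E
```

```text
19.4 [ 0.53818541 -0.16749794  0.08144544] [-0.7 -0.5 -0.4] [ 0.01  0.   -0.01] yaw 100.24
-165.37902398385089 11.119042198130934
-170.6523203876406 12.328513850376282
-176.10159659704766 13.578347843359552
```

View pics/nd9.png

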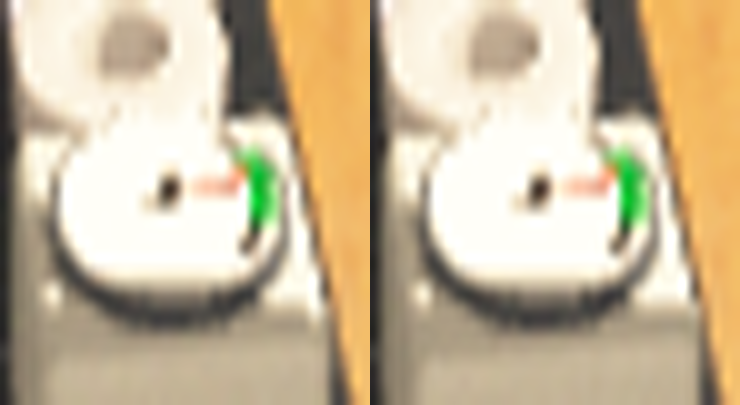

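View pics/k9c.png

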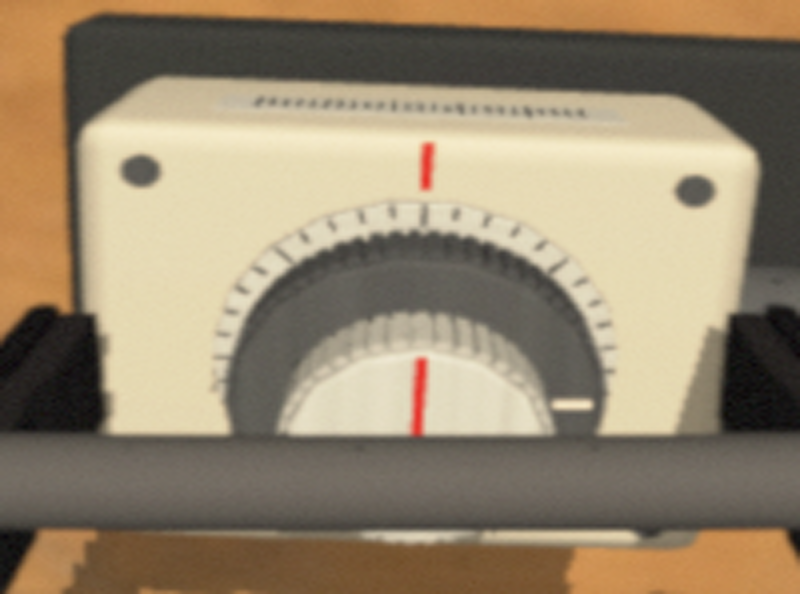

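Request:
play_rows([
  [0, 0, -0.6, 0, 0, 0, 87],
  [0, 0, -2, 0, 0, 0, 87],
  [0, 0, -4, 0, 0, 0, 87],
  [0, 0, -5.5, 0, 0, 0, 87],
  [0, 2, -6, 0, 0, 0, 87],
  [0, 4, -6, 0, 0, 0, 87],
  [0, 5, -6, 0, 0, 0, 87],
  [0, 5, -6, 0, 0, 0, 87],
  [0, 5, -6, 0, 0, 0, 87],
  [0, 5, -6, 0, 0, 0, 87],
  [0, 5, -6, 0, 0, 0, 87],
])

```text
time_s: 20.7
tcp_pos: [0.5163, -0.0453, 0.2312]
ee_rot: [[-0.984, -0.176, -0.0], [-0.176, 0.984, -0.0], [0.0, -0.0, -1.0]]
wrist_force: [-0.4, 0.1, -0.4]
gripper_width: 0.998
```

```bash
python3 look.py 10; python3 - <<'E'
from h import *
cap('wrist','k10.png')
E
```

```text
20.7 [ 0.51626641 -0.04527395  0.23118147] [-0.4  0.1 -0.4] [ 0.02  0.03 -0.01] yaw 100.16
```

View pics/k10.png

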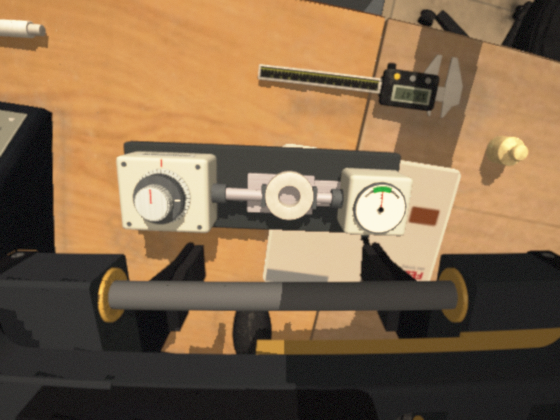

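View pics/look10.png

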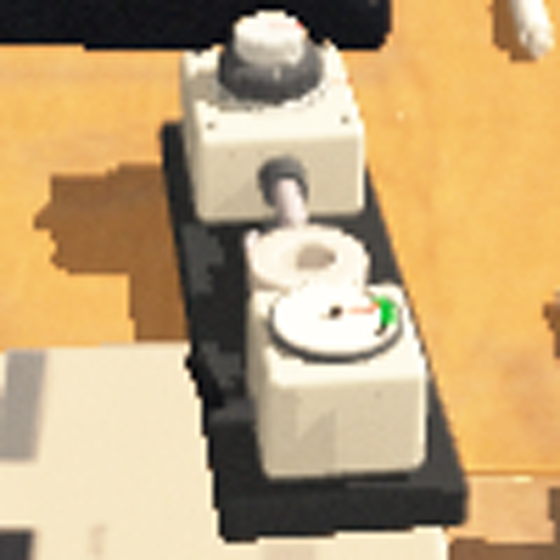

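```bash
python3 -c "
from station import r
print(r.finish_job())"
```

```text
the job is handed in; nothing more can be done
None
```

The job is done and handed in at about 21 s of the 67 s allowed. I laid the setting ring flat on the rest, let it go, then turned the outer knob about 87° clockwise until the ring was gripped.

- **Ring placing:** the wrist camera put it 1.4 mm towards the tailstock and 0.4 mm across from the rest's middle, inside the 3 mm and 8 mm allowed.
- **Measuring force:** the side camera read the needle at about 12 N just after release. After I backed away, the wrist picture showed it in the middle of the green, and the highest reading at any step was about 12 N.
- **Inner knob:** the wrist picture after release showed its red line still in line with the red mark on the head, so it stayed at zero.
- **Other things:** I saw no contact with anything else on the bench. The weight and caliper looked undisturbed in the last picture, but I did not re-measure any of the five bystanders.
- **Robot:** the gripper was open, well above the bench and touching nothing when I handed in. The wrist force in the readings stayed at about 7 N or less.

Two things did not agree. The force rose only about 1 N per degree over one step, against the 1.7 N per degree expected, so I set the end point by the needle rather than by angle. The spindle and tailstock faces also read 1 to 2 mm differently between pictures, which is within the camera calibration.

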